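# Dock and stack the blood sample trays

### The arm

A 6-joint arm with a two-finger parallel gripper is mounted at the origin on the work surface. World frame = base frame: x ahead of the robot, y to its left, z up, the work surface at z = 0. Lengths are in mm, angles in rad, forces in N, time in s.
With the tool pointing down it reaches from about 350 to 775 mm from the base axis. Payload 7.3 kg.
Tool frame: the origin (TCP) lies at the very end of the fingers, on their centre line; the grasp point (between the pads) lies 19 mm behind it (pinch_z is the distance from the TCP to the grasp point, in mm); z points along the fingers, y is the direction in which the jaws open and shut (so a half turn about z gives the same grasp; the last joint's range is limited). The gripper opens to 92 mm and grips with 3 to 60 N. Pads are 19 mm wide; open, the fingers measure 130 mm over their backs; the gripper's body (75 mm by 190 mm) begins 47 mm behind the grasp point.
Start: joints at [1.041, 0.342, 1.524, -0, 1.275, -0.146], TCP at [196.572, 486.831, 226.741] pointing down, gripper open.
Joint ranges: [-2.53, 2.53], [-0.77, 2.02], [0.04, 2.7], [-1, 4.14], [0.28, 2.66], [-3.11, 3.11]. Speed limits (rad/s): [2.57, 2.57, 3.14, 3.14, 3.14, 3.14].

### API

Orientations are given as [roll, pitch, yaw] about the fixed x, y, z axes, in that order (R = Rz(yaw) Ry(pitch) Rx(roll)).
In Python, from plant import * gives the robot as it stands.
- The arm moves only by the tool step_arm, never from a script. Its argument "moves" is one flat list of numbers, 7 for each row, row after row: the shift along the tool's x, y, z scaled (see below), then the turn, a rotation vector about the tool's x, y, z scaled (see below), then the closure, from -1 (fully open) to 1 (shut). A call has 1 to 8 rows; each row shifts and turns the pose as measured when the row begins, along the tool's axes as they then stand; what a row does not reach is not made up. The controller multiplies each number of a shift by 2 cm and each number of a turn by 4 degrees. A row lasts 1/12 s, in which the tool goes at most 41.7 mm and 7.16 degrees, less where a joint would pass 70% of its speed; a pose out of reach is approached as far as the arm can. A call with a number of a shift or a turn outside -1 to 1 is refused whole. A call with a gripper value outside its range is refused whole. The fingers move at their own pace and stop on an object; the grip force is fixed at half the most. Time passes only in rows, so rows that do not move let the fingers close. It gives the time, the measured TCP pose, the force and the opening at its end, in the units of the state.
- get_obs(): the state, without advancing time (a new reading comes with each control period).
- capture(name): name is "scene" or "side" or "wrist"; returns the picture (480x640x3 uint8, red, green, blue); there is no depth.
- get_calibration(name): a dict with "mtx" (3x3 intrinsics, pixels), "eye" and "orientation" of the camera in the world; the wrist camera has in their place "mount" (4x4, takes a point from camera to tool coordinates, whose origin is the TCP and whose axes are the flange's). Camera axes: x right, y down, z forward; pixel columns grow to the right and rows downward; lengths in mm; the calibration is good to about 2 mm. A picture is of the moment at which its call begins: read the wrist's pose just before it. get_calibration takes no time and is no camera call.
- close_job(): hands the job in, once; it reports no verdict.
The state is a dict: "time": time; "joint_positions": joint angles; "dq": joint speeds; "tau": joint torques, N m; "tool_pos": TCP position; "tcp_rot": TCP orientation; "contact_force": force on the tool from outside, world axes, zero at the start; "moment": the same for the moment, N m; "grip_width": finger opening in mm.
Only numpy, scipy, OpenCV 4.12 (cv2) and the standard library are available. Lean on these libraries where they do the work, as an engineer would, in place of code of your own. Each camera call takes 0.05 s, during which the arm holds its last target.

### The job

Dock the sample trays for the analyser: the yellow-capped tray goes alone on the orange base, and on the blue base goes the purple-capped tray with the green-capped tray stacked on it and the lid on top of that, each one lined up with and fully seated in what is beneath it. Keep the trays upright, do not push the jar or the timer about, and let go of everything at the end.

Things in the scene. Friction and masses are not known exactly. Their poses are not given: they have to be found in the camera images.
- purple_center (a point): white tray of eight purple-capped tubes, 110 (x) x 58 (y) x 52 mm high, 0.3 kg; point: its centre, 26 mm up; z up, ends alike. Grip across the flat 58 mm sides. Caps end 10 mm below the rim (opening 104 x 52, walls 3). Four round 6 mm feet under a flat underside drop inside the rim below with 5 mm play all round; underside rests on that rim: stacked trays' centres are 46 mm apart.
- green_center (a point): white tray of eight green-capped tubes, 110 (x) x 58 (y) x 52 mm high, 0.3 kg; point: its centre, 26 mm up; z up, ends alike. Grip across the flat 58 mm sides. Caps end 10 mm below the rim (opening 104 x 52, walls 3). Four round 6 mm feet under a flat underside drop inside the rim below with 5 mm play all round; underside rests on that rim: stacked trays' centres are 46 mm apart.
- yellow_center (a point): white tray of eight yellow-capped tubes, 110 (x) x 58 (y) x 52 mm high, 0.3 kg; point: its centre, 26 mm up; z up, ends alike. Grip across the flat 58 mm sides. Caps end 10 mm below the rim (opening 104 x 52, walls 3). Four round 6 mm feet under a flat underside drop inside the rim below with 5 mm play all round; underside rests on that rim: stacked trays' centres are 46 mm apart.
- lid_grip (a point): lid: white plate 110 (x) x 58 (y) x 9 mm with an upright black grip bar on top (70 mm in x, 14 mm thick in y, 30 mm tall) and four round 6 mm feet as on the trays; 45 mm high in all, 0.09 kg. Point: inside the bar, 36 mm above the feet's bottom, 9 below the bar's top, 21 above the plate's top face; z up, ends alike. Seated on a tray it is 56 mm above that tray's centre.
- base_blue: low blue docking base fixed to the bench, 116 (x) x 64 (y) x 20 mm high: frame with 6 mm wide rim round a recess 104 x 52 mm, 10 mm deep, for a tray's feet. Origin: centre of its underside, on the bench; z up, ends alike. A seated tray's underside rests on the rim, its centre 40 mm above this origin.
- base_orange: low orange docking base fixed to the bench, 116 (x) x 64 (y) x 20 mm high: frame with 6 mm wide rim round a recess 104 x 52 mm, 10 mm deep, for a tray's feet. Origin: centre of its underside, on the bench; z up, ends alike. A seated tray's underside rests on the rim, its centre 40 mm above this origin.
- jar: bystander: closed specimen jar with a red cap and paper label, 56 mm across, 70 mm high, loose; origin at the centre of its underside, z up.
- timer: bystander: loose grey bench timer lying flat, 62 x 75 x 24 mm, with a dark screen and three round keys; origin at the centre of its underside, z up.
Mind the look-alikes: they are no part of the job. Leave any red look-alike of the part that bears green_center alone.

How it is judged (in metres and radians):
At the end, for the whole second after the job is handed in: Yellow tray seated on the orange base, purple tray on the blue base, green tray on the purple one and lid on the green one: each within 10 mm horizontally, 3.5 mm in height and 0.2 rad in yaw (either way round) of its seat on what is beneath, level within 0.06 rad, released and at rest (horizontal distance between purple_center and base_blue below 0.01 m and z of purple_center in the frame of base_blue between 0.0365 and 0.0435 m and angle between the x axis of purple_center and the x axis of base_blue, either way round below 0.2 rad and angle between each of purple_center, green_center, lid_grip, yellow_center's own z axis and vertical below 0.06 rad and linear speed of each of purple, green, lid, yellow below 0.01 m/s and horizontal distance between green_center and purple_center below 0.01 m and z of green_center in the frame of purple_center between 0.0425 and 0.0495 m and angle between the x axis of green_center and the x axis of purple_center, either way round below 0.2 rad and horizontal distance between lid_grip and green_center below 0.01 m and z of lid_grip in the frame of green_center between 0.0525 and 0.0595 m and angle between the x axis of lid_grip and the x axis of green_center, either way round below 0.2 rad and horizontal distance between yellow_center and base_orange below 0.01 m and z of yellow_center in the frame of base_orange between 0.0365 and 0.0435 m and angle between the x axis of yellow_center and the x axis of base_orange, either way round below 0.2 rad); the robot touches nothing.
It fails at once if jar is pushed away or knocked over (distance of jar from where it was at the start of the episode above 0.03 m or angle between jar's own z axis and vertical above 0.5 rad).
It fails at once if timer is pushed away or knocked over (distance of timer from where it was at the start of the episode above 0.03 m or angle between timer's own z axis and vertical above 0.5 rad).
It fails at once if a sample tray is tipped over (angle between any of purple_center, green_center, yellow_center's own z axis and vertical above 0.6 rad).
It also fails if it takes over 125 s, if anything falls off the work surface, if the arm or the gripper's body presses on something with over 40 N, if the wrist force passes 120 N, or if a joint passes its speed limit or range.

## Working session

There is one attempt and no reset: what is moved stays moved. The work goes in short steps, Python scripts to look and compute and a tool call to move; the robot and the scene stay as the last step left them, time stands still between calls to the robot, and variables do not carry over. Pictures are saved under pics/ and viewed, and the job is handed in when it is done.

Besides the shell and the picture viewer there is one more tool, called after "Emit:" as name(argument=value, ...) on one line, values as JSON. step_arm: Moves the arm, as the interface text tells. Shifts and turns lie within -1 to 1; 1 stands for 2 cm of shift or 4 degrees of turn. Its arguments: {"type":"object","properties":{"moves":{"type":"array"}},"required":["moves"]}

```bash
ls; mkdir -p pics
python3 - <<'E'
from plant import *
import cv2
print(get_obs())
for n in ("scene","side","wrist"):
    c=get_calibration(n); print(n,c)
    im=capture(n); cv2.imwrite(f"pics/{n}0.png",im[:,:,::-1])
E
```

```text
pics
{'time': 0.0, 'joint_positions': array([ 1.04101061e+00,  3.42716772e-01,  1.52502512e+00, -2.88736733e-05,
        1.27537801e+00, -1.46010216e-01]), 'dq': array([-5.25502987e-05, -8.04776699e-04,  2.21455496e-03, -5.13877139e-04,
       -2.14325981e-04,  8.94176542e-04]), 'tau': array([ 1.61944776e-03, -4.31245422e+01, -2.44222802e+01,  7.18597183e-02,
        5.59482677e-02, -2.06335158e-04]), 'tool_pos': array([196.35770121, 486.45899218, 226.04521682]), 'tcp_rot': array([-3.14007764e+00, -1.94885592e-04,  2.75782544e+00]), 'contact_force': array([ 0.20910107,  0.23139323, -0.38024342]), 'moment': array([ 0.00408854, -0.03371118,  0.00977067]), 'grip_width': 91.85176262155818}
scene {'mtx': array([[579.39806661,   0.        , 318.50887273],
       [  0.        , 579.39806661, 241.08610568],
       [  0.        ,   0.        ,   1.        ]]), 'eye': array([ 964.66212902, -658.28378113,  727.52723942]), 'orientation': array([-2.23005197, -0.01411647,  0.61693024])}
side {'mtx': array([[509.55747617,   0.        , 317.90931372],
       [  0.        , 509.55747617, 240.59726379],
       [  0.        ,   0.        ,   1.        ]]), 'eye': array([  81.0067886 , -629.27411414,  625.87265988]), 'orientation': array([-2.17303751, -0.02080251, -0.4985066 ])}
wrist {'mtx': array([[348.1079422 ,   0.        , 317.97290319],
       [  0.        , 348.1079422 , 241.79859557],
       [  0.        ,   0.        ,   1.        ]]), 'mount': array([[-2.04380304e-04, -9.62924355e-01, -2.69771468e-01,
         7.24374130e+01],
       [ 9.99999247e-01, -5.23182617e-04,  1.10984729e-03,
        -2.57446081e-01],
       [-1.20983873e-03, -2.69771038e-01,  9.62923737e-01,
        -1.58081180e+02],
       [ 0.00000000e+00,  0.00000000e+00,  0.00000000e+00,
         1.00000000e+00]])}
```

View pics/scene0.png

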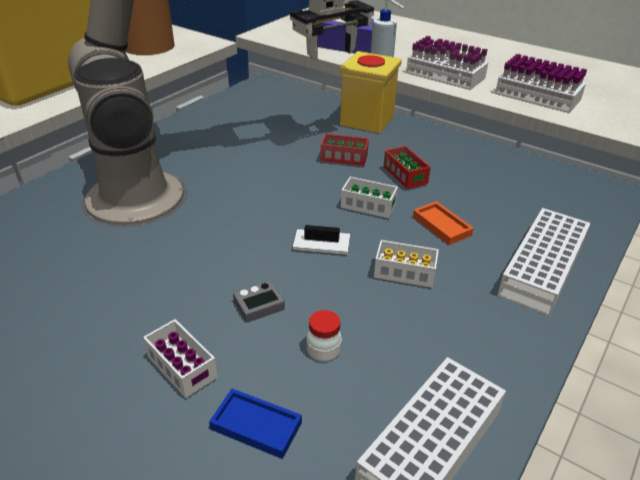

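View pics/side0.png

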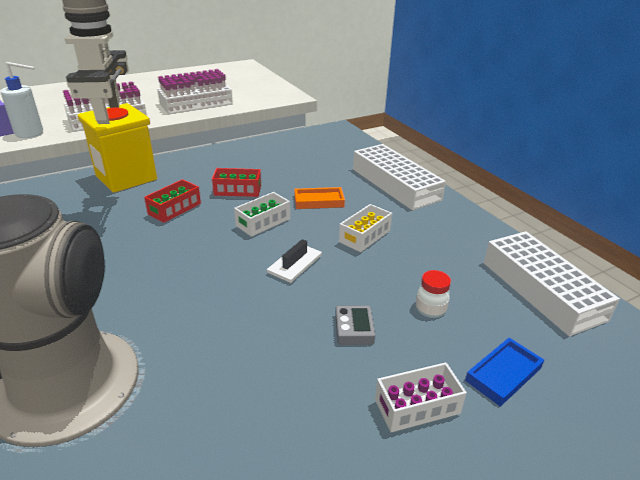

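View pics/wrist0.png

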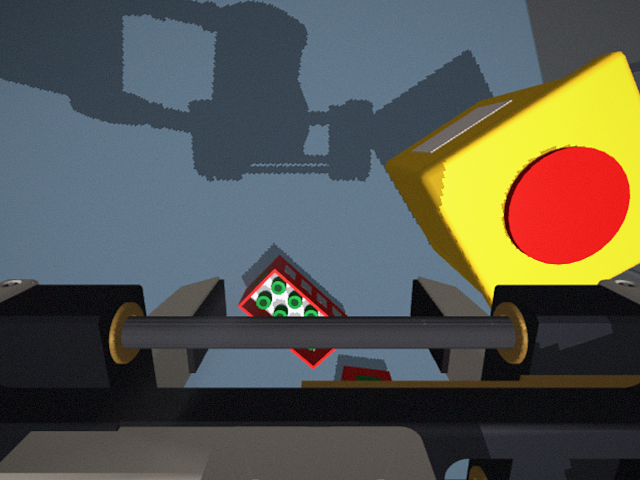

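```bash
cat > h.py <<'E'
from plant import *
import numpy as np, cv2
from scipy.spatial.transform import Rotation as R
def campose(n,obs=None):
    c=get_calibration(n)
    if n!="wrist": return c["mtx"],R.from_euler("xyz",c["orientation"]).as_matrix(),np.array(c["eye"])
    obs=obs or get_obs(); Rt=R.from_euler("xyz",obs["tcp_rot"]).as_matrix(); m=c["mount"]
    return c["mtx"],Rt@m[:3,:3],Rt@m[:3,3]+obs["tool_pos"]
def plane(P,uv,z):
    K,Rm,e=P; uv=np.atleast_2d(uv).astype(float)
    d=(Rm@np.linalg.inv(K)@np.c_[uv,np.ones(len(uv))].T).T
    return e+d*((z-e[2])/d[:,2])[:,None]
def proj(P,X):
    K,Rm,e=P; c=(np.atleast_2d(X)-e)@Rm; p=c@K.T; return p[:,:2]/p[:,2:]
HSV=dict(purple=((140,100,40),(170,255,255)),green=((50,120,40),(80,255,255)),yellow=((18,150,120),(32,255,255)),
 blue=((112,150,60),(125,255,255)),orange=((5,180,120),(14,255,255)))
def mask(im,c): return cv2.inRange(cv2.cvtColor(im,cv2.COLOR_RGB2HSV),*HSV[c])
def save(im,n,box=None,s=1):
    if box: im=im[box[1]:box[3],box[0]:box[2]]
    cv2.imwrite(f"pics/{n}.png",cv2.resize(im,None,fx=s,fy=s,interpolation=cv2.INTER_CUBIC)[:,:,::-1])
E
python3 - <<'E'
from h import *
for n in ("scene","side"):
    P=campose(n); im=cv2.imread(f"pics/{n}0.png")[:,:,::-1].copy()
    for c,z in (("purple",42),("green",42),("yellow",42),("blue",18),("orange",18)):
        m=mask(im,c); m=cv2.morphologyEx(m,cv2.MORPH_CLOSE,np.ones((9,9)))
        k,l,st,ce=cv2.connectedComponentsWithStats(m)
        for i in range(1,k):
            if st[i,4]>60:
                pts=np.argwhere(l==i)[:,::-1]
                w=plane(P,pts,z)[:,:2].astype(np.float32); r=cv2.minAreaRect(w)
                print(n,c,ce[i].round(),st[i,4],np.round(r[0]),np.round(r[1]),round(r[2],1))
    
s=cv2.imread("pics/scene0.png")[:,:,::-1]
save(np.hstack([s[130:280,290:480],s[300:450,135:325]]),"crop0",None,2)
E
```

```text
scene purple [450.  49.] 963 [ 200. 1206.] [151. 241.] 89.4
scene purple [545.  69.] 1244 [ 521. 1226.] [236. 155.] 0.1
scene purple [182. 357.] 1231 [ 460. -289.] [ 39. 111.] 78.5
scene green [411. 166.] 264 [468. 430.] [ 35. 122.] 51.6
scene green [371. 191.] 204 [449. 283.] [88. 24.] 13.5
scene yellow [39. 43.] 6771 [-965.  469.] [ 329. 1042.] 58.7
scene yellow [376.  84.] 1903 [137. 762.] [184. 562.] 26.0
scene yellow [407. 257.] 405 [621. 129.] [86. 28.] 21.4
scene blue [385.  14.] 91 [-205. 1477.] [ 37. 137.] 29.8
scene blue [256. 422.] 3739 [ 613. -301.] [121.  73.] 11.9
scene orange [445. 222.] 1088 [615. 305.] [ 74. 131.] 66.2
side purple [190.  79.] 739 [ 592. 1250.] [244. 165.] 0.5
side purple [128.  90.] 257 [ 352. 1224.] [167.  62.] 85.4
side purple [73. 99.] 167 [ 178. 1225.] [ 58. 167.] 1.5
side purple [415. 392.] 1406 [ 439. -283.] [ 41. 107.] 81.9
side green [238. 176.] 151 [454. 448.] [21. 85.] 63.7
side green [166. 198.] 262 [270. 418.] [122.  45.] 39.2
side green [256. 211.] 291 [432. 275.] [121.  44.] 28.2
side yellow [120. 149.] 4483 [250. 795.] [595. 190.] 88.0
side yellow [361. 225.] 422 [606. 120.] [124.  41.] 27.0
side blue [13. 83.] 145 [   2. 1556.] [ 40. 169.] 1.8
side blue [501. 376.] 777 [ 603. -302.] [127.  67.] 11.4
side orange [116. 113.] 181 [ 285. 1076.] [113.  55.] 83.1
side orange [319. 198.] 892 [606. 302.] [ 96. 117.] 67.7
```

View pics/crop0.png

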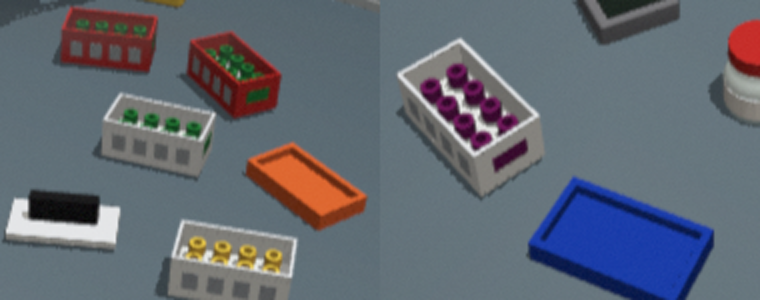

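The candidates for the green tray are the red tray at (345,150), the red tray at (407,167) and the white tray at (369,197). I choose the white one, and the crop confirms white walls with green caps. The other targets, in scene pixels:
- Yellow tray: (406,263)
- Purple tray: (180,357). The purple racks at (450,49) and (545,69) are off the bench.
- Lid: (322,240)
- Blue base: (256,421)
- Orange base: (443,222)

Next I'll move over the cluster for a wrist view.

Emit:
step_arm(moves=[-1,-0.14,-0.45,0,0,0,-1,-1,-0.14,-0.45,0,0,0,-1,-1,-0.14,-0.45,0,0,0,-1,-1,-0.14,-0.45,0,0,0,-1,-1,-0.14,-0.45,0,0,0,-1,-1,-0.14,-0.45,0,0,0,-1,-1,-0.14,-0.45,0,0,0,-1,-1,-0.14,-0.45,0,0,0,-1])

```text
time: 0.82
tool_pos: [337.2, 402.9, 296.2]
tcp_rot: [-3.13, -0.005, 2.765]
contact_force: [0.0, -0.5, 0.1]
grip_width: 91.7
```

Emit:
step_arm(moves=[-1,-0.14,0,0,0,0,-1,-1,-0.14,0,0,0,0,-1,-1,-0.14,0,0,0,0,-1,-1,-0.14,0,0,0,0,-1,-1,-0.14,0,0,0,0,-1,-1,-0.14,0,0,0,0,-1,-1,-0.14,0,0,0,0,-1,-1,-0.14,0,0,0,0,-1])

```text
time: 1.48
tool_pos: [484.4, 318.3, 296.2]
tcp_rot: [-3.13, -0.005, 2.765]
contact_force: [0.6, 0.9, -0.5]
grip_width: 91.9
```

Emit:
step_arm(moves=[-1,-0.14,0,0,0,-1,-1,-1,-0.14,0,0,0,-1,-1,-1,-0.14,0,0,0,-1,-1,-1,-0.14,0,0,0,-1,-1,-1,-0.14,0,0,0,-1,-1,-1,-0.14,0,0,0,-1,-1,-1,-0.14,0,0,0,-1,-1,0,0,0,0,0,-1,-1])

```text
time: 2.15
tool_pos: [626.1, 270.2, 290.3]
tcp_rot: [-3.133, -0.018, -2.94]
contact_force: [0.3, 1.1, 0.1]
grip_width: 92.2
```

Run:
```python
from h import *
o=get_obs(); print(o["tool_pos"],o["tcp_rot"],o["joint_positions"])
save(capture("wrist"),"w1")
```

```text
[626.09686317 270.17337576 290.32557782] [-3.13315251 -0.01788777 -2.93994115] [ 0.29823821  0.63901282  0.86450394 -0.00670058  1.65669221 -1.47479782]
```

View pics/w1.png

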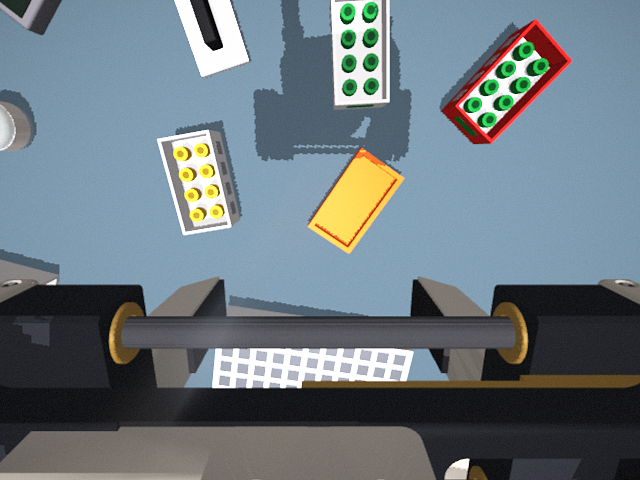

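The wrist view shows the yellow tray at (200,182), the orange base at (356,200), the green tray at (360,50), the lid at (212,35) and a red look-alike at (507,80). I'll measure these now.

```bash
cat >> h.py <<'E'
def caps(im,P,c,roi,z=42):
    "min-area rect of the caps' tops seen from above, on plane z"
    m=mask(im,c); k=np.zeros_like(m); k[roi[1]:roi[3],roi[0]:roi[2]]=255; m&=k
    n,l,st,ce=cv2.connectedComponentsWithStats(m)
    keep=[i for i in range(1,n) if st[i,4]>25]
    pts=np.vstack([np.argwhere(l==i)[:,::-1] for i in keep])
    w=plane(P,pts,z)[:,:2].astype(np.float32); return rect(w),len(keep)
def rect(w):
    r=cv2.minAreaRect(np.float32(w)); (cx,cy),(a,b),t=r
    if a<b: a,b,t=b,a,t+90
    t=(t+90)%180-90
    return np.round([cx,cy,a,b,t],1)
E
python3 - <<'E'
from h import *
im=cv2.imread("pics/w1.png")[:,:,::-1].copy(); P=campose("wrist")
print("yellow caps",caps(im,P,"yellow",(150,130,245,240)))
print("green caps",caps(im,P,"green",(325,0,392,102)))
hsv=cv2.cvtColor(im,cv2.COLOR_RGB2HSV)
m=cv2.inRange(hsv,(3,150,120),(28,255,255)); m[:145]=0;m[260:]=0;m[:,:300]=0;m[:,410:]=0
pts=np.argwhere(m)[:,::-1]; print("orange z20",rect(plane(P,pts,20)[:,:2]),rect(pts))
print(cv2.boxPoints(cv2.minAreaRect(np.float32(pts))))
w=cv2.inRange(hsv,(0,0,190),(180,60,255))
for n,(a,b,c,d),z in (("yellow",(150,125,245,240),52),):
    k=np.zeros_like(w);k[b:d,a:c]=w[b:d,a:c]; q=np.argwhere(k)[:,::-1]
    print(n,"white z52",rect(plane(P,q,z)[:,:2]))
save(im,"c1",(140,110,420,270),2.8)
E
```

```text
yellow caps (array([620.6, 126.3,  86. ,  41.5,  21.6]), 8)
green caps (array([446.7, 276. ,  88.3,  38.3,  15.1]), 8)
orange z20 [607.4 310.6 115.6  65.1 -22.4] [354.9 200.7  94.7  53.  -54.8]
[[305.95612 224.14552]
 [360.57965 146.76213]
 [403.84528 177.30254]
 [349.22174 254.68593]]
yellow white z52 [621.3 125.2 111.6  59.7  21.5]
```

View pics/c1.png

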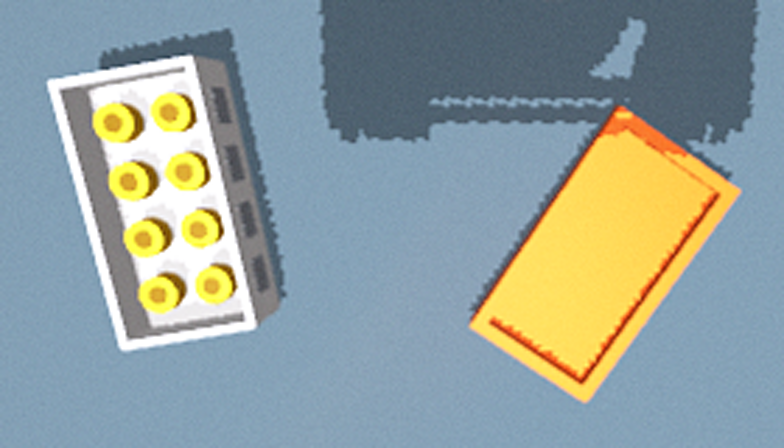

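```bash
cat >> h.py <<'E'
def to(x,y,z,yaw):
    "yaw in deg; tool down. prints total shift units in present tool axes and in the final axes, and turn units"
    o=get_obs(); A=R.from_euler("xyz",o["tcp_rot"]); B=R.from_euler("xyz",[np.pi,0,np.radians(yaw)])
    d=np.array([x,y,z])-o["tool_pos"]; rv=np.degrees((A.inv()*B).as_rotvec())/4
    print("pos",o["tool_pos"].round(1),"rot",np.degrees(o["tcp_rot"]).round(1),"| d world",d.round(1),"| now-axes",(A.inv().apply(d)/20).round(2),"| end-axes",(B.inv().apply(d)/20).round(2),"| turn",rv.round(2), "F",o["contact_force"].round(1),"w",round(o["grip_width"],1),"j6",o["joint_positions"][5].round(2),"t",o["time"])
E
python3 -c "
from h import *
to(621,125.5,120,-158.5)"
```

```text
pos [624.9 270.5 290.3] rot [-179.5   -1.1 -168.2] | d world [  -3.9 -145.  -170.3] | now-axes [ 1.51 -6.99  8.6 ] | end-axes [ 2.84 -6.68  8.52] | turn [-0.09 -0.28 -2.42] F [ 0.1 -0.7 -0.8] w 91.6 j6 -1.48 t 2.2
```

Emit:
step_arm(moves=[0,0,0,-0.03,-0.1,-0.8,-1,0,0,0,-0.03,-0.1,-0.8,-1,0,0,0,-0.03,-0.1,-0.8,-1])

```text
time: 2.45
tool_pos: [624.7, 270.5, 288.0]
tcp_rot: [3.141, -0.002, -2.767]
contact_force: [0.1, -0.2, 0.2]
grip_width: 92.1
```

Emit:
step_arm(moves=[0.35,-0.84,1,0,0,0,-1,0.35,-0.84,1,0,0,0,-1,0.35,-0.84,1,0,0,0,-1,0.35,-0.84,1,0,0,0,-1,0.35,-0.84,1,0,0,0,-1,0.35,-0.84,1,0,0,0,-1,0.35,-0.84,1,0,0,0,-1,0.35,-0.84,1,0,0,0,-1])

```text
time: 3.12
tool_pos: [618.8, 126.9, 126.5]
tcp_rot: [3.14, 0.008, -2.769]
contact_force: [-0.2, -0.4, -0.5]
grip_width: 91.5
```

```bash
python3 -c "
from h import *
to(621,125.5,10,-158.5)
save(capture('wrist'),'w2');to(621,125.5,10,-158.5)"
```

```text
pos [618.8 126.9 126.5] rot [ 179.9    0.5 -158.6] | d world [   2.2   -1.4 -116.5] | now-axes [-0.03 -0.12  5.83] | end-axes [-0.08 -0.11  5.83] | turn [ 0.03  0.12 -0.03] F [-0.2 -0.4 -0.5] w 91.5 j6 -1.87 t 3.1167
pos [616.5 123.2 121.8] rot [ 179.9    0.  -158.7] | d world [   4.5    2.3 -111.8] | now-axes [-0.25  0.01  5.59] | end-axes [-0.25  0.02  5.59] | turn [ 0.04  0.   -0.06] F [-2.2 -1.7 -2.9] w 91.7 j6 -1.87 t 3.1667
```

View pics/w2.png

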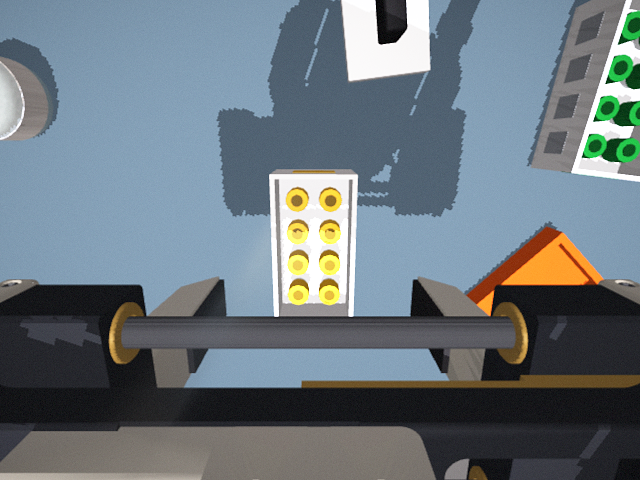

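```bash
python3 -c "
from h import *
im=cv2.imread('pics/w2.png')[:,:,::-1].copy()
o=get_obs(); o['tool_pos']=np.array([618.8,126.9,126.5]);o['tcp_rot']=np.array([3.14,.008,-2.769])
P=campose('wrist',o)
print(caps(im,P,'yellow',(268,180,360,310)))"
```

```text
(array([621.4, 124.4,  88.3,  38.5,  21.1]), 8)
```

Emit:
step_arm(moves=[-0.2,0,0.7,0,0,0,-1,-0.04,0.02,0.7,0,0,0,-1,0,0,0.7,0,0,0,-1,0,0,0.7,0,0,0,-1,0,0,0.7,0,0,0,-1,0,0,0.7,0,0,0,-1,0,0,0.7,0,0,0,-1,0,0,0.4,0,0,0,-1])

```text
time: 3.83
tool_pos: [617.9, 126.2, 12.8]
tcp_rot: [3.138, -0.002, -2.786]
contact_force: [-0.0, -0.2, -0.7]
grip_width: 91.8
```

Emit:
step_arm(moves=[0,0,0,0,0,0,-1])

```text
time: 3.92
tool_pos: [616.5, 126.5, 11.2]
tcp_rot: [3.137, -0.005, -2.787]
contact_force: [0.0, 0.5, 0.4]
grip_width: 91.6
```

```bash
python3 -c "
from h import *
to(621,125,10,-158.5)"
```

```text
pos [616.5 126.5  11.2] rot [ 179.7   -0.3 -159.7] | d world [ 4.5 -1.5 -1.2] | now-axes [-0.18 -0.15  0.06] | end-axes [-0.18 -0.15  0.06] | turn [ 0.07 -0.07 -0.3 ] F [0.  0.5 0.4] w 91.6 j6 -1.85 t 3.9167
```

Adjust slightly, then close.

Emit:
step_arm(moves=[-0.18,-0.15,0,0.07,-0.07,-0.3,-1,0,0,0,0,0,0,1,0,0,0,0,0,0,1,0,0,0,0,0,0,1,0,0,0,0,0,0,1,0,0,0,0,0,0,1,0,0,0,0,0,0,1])

```text
time: 4.5
tool_pos: [623.5, 125.6, 15.5]
tcp_rot: [-3.139, 0.006, -2.765]
contact_force: [-0.1, 0.3, -2.0]
grip_width: 57.7
```

Emit:
step_arm(moves=[0,0,0,0,0,0,1,0,0,0,0,0,0,1,0,0,0,0,0,0,1])

```text
time: 4.75
tool_pos: [623.3, 125.7, 15.4]
tcp_rot: [-3.14, 0.006, -2.765]
contact_force: [0.7, 0.4, -0.2]
grip_width: 57.5
```

```bash
python3 -c "
from h import *
to(621,125,10,-158.5)"
```

```text
pos [623.3 125.7  15.4] rot [-179.9    0.4 -158.4] | d world [-2.3 -0.7 -5.4] | now-axes [0.12 0.01 0.27] | end-axes [0.12 0.01 0.27] | turn [-0.03  0.09  0.01] F [ 0.7  0.4 -0.2] w 57.5 j6 -1.87 t 4.75
```

Emit:
step_arm(moves=[0,0,-0.5,0,0,0,1,0,0,-1,0,0,0,1,0,0,-1,0,0,0,1,0,0,-1,0,0,0,1,0,0,-1,0,0,0,1])

```text
time: 5.17
tool_pos: [617.7, 125.1, 103.2]
tcp_rot: [3.139, -0.01, -2.766]
contact_force: [-0.1, -0.0, -3.3]
grip_width: 58.1
```

Emit:
step_arm(moves=[0,0,0,0,0,0.9,1,0,0,0,0,0,0.9,1,0,0,0,0,0,0.9,1,0,0,0,0,0,0.9,1,0,0,0,0,0,0.9,1,0,0,0,0,0,0.9,1,0,0,0,0,0,0.9,1,0,0,0,0,0,0.9,1])

```text
time: 5.83
tool_pos: [618.6, 125.3, 113.8]
tcp_rot: [-3.141, -0.002, 2.993]
contact_force: [-0.7, 0.3, -3.0]
grip_width: 57.7
```

Emit:
step_arm(moves=[0,0,0,0,0,0.9,1,0,0,0,0,0,0.9,1,0,0,0,0,0,0.9,1,0,0,0,0,0,0.9,1,0,0,0,0,0,0,1])

```text
time: 6.25
tool_pos: [616.8, 125.2, 115.5]
tcp_rot: [-3.139, -0.005, 2.727]
contact_force: [0.5, 0.5, -2.5]
grip_width: 57.5
```

```bash
python3 -c "
from h import *
to(609.6,309.7,80,157.6)"
```

```text
pos [616.8 125.2 115.5] rot [-179.8   -0.3  156.2] | d world [ -7.2 184.5 -35.5] | now-axes [4.04 8.3  1.77] | end-axes [3.85 8.39 1.78] | turn [-0.04 -0.07 -0.34] F [ 0.5  0.5 -2.5] w 57.5 j6 -1.08 t 6.25
```

Emit:
step_arm(moves=[0.45,0.95,0.15,0,0,-0.1,1,0.45,0.95,0.15,0,0,-0.1,1,0.45,0.95,0.15,0,0,-0.1,1,0.45,0.95,0.15,0,0,0,1,0.45,0.95,0.15,0,0,0,1,0.45,0.95,0.15,0,0,0,1,0.45,0.95,0.15,0,0,0,1,0.45,0.95,0.15,0,0,0,1])

```text
time: 6.92
tool_pos: [608.2, 293.9, 93.2]
tcp_rot: [-3.136, -0.005, 2.758]
contact_force: [-0.1, -0.2, -2.4]
grip_width: 58.0
```

Emit:
step_arm(moves=[0.2,0.4,0,0,0,0,1,0,0,0,0,0,0,1])

```text
time: 7.08
tool_pos: [605.7, 307.2, 92.6]
tcp_rot: [-3.136, -0.007, 2.765]
contact_force: [0.5, 0.2, -2.3]
grip_width: 58.1
```

```bash
python3 -c "
from h import *
to(609.6,309.7,50,157.6)
save(capture('wrist'),'w3')
to(609.6,309.7,50,157.6)"
```

```text
pos [605.7 307.2  92.6] rot [-179.7   -0.4  158.4] | d world [  3.9   2.5 -42.6] | now-axes [-0.15  0.2   2.13] | end-axes [-0.13  0.19  2.13] | turn [-0.09 -0.1   0.21] F [ 0.5  0.2 -2.3] w 58.1 j6 -0.84 t 7.0833
pos [605.7 306.3  92.5] rot [-179.6   -0.4  158.4] | d world [  3.9   3.4 -42.5] | now-axes [-0.14  0.24  2.12] | end-axes [-0.12  0.23  2.13] | turn [-0.09 -0.1   0.2 ] F [ 0.2 -0.6 -3.6] w 57.9 j6 -0.84 t 7.1333
```

View pics/w3.png

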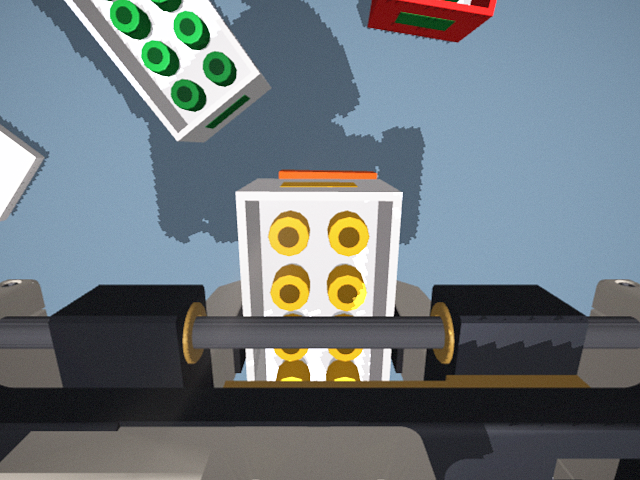

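```bash
python3 -c "
from h import *
P=campose('wrist');o=get_obs();A=R.from_euler('xyz',o['tcp_rot'])
p=plane(P,[[237,191],[402,191]],129);print(A.inv().apply(p-o['tool_pos']))
"
```

```text
[[ 56.69326959 -28.46071909 -35.9047114 ]
 [ 56.72031973  29.22925912 -36.27191445]]
```

Emit:
step_arm(moves=[-0.14,0.24,0.5,-0.09,-0.1,0.2,1,0,0,0.5,0,0,0,1,0,0,0.5,0,0,0,1,0,0,0,0,0,0,1])

```text
time: 7.47
tool_pos: [611.4, 305.8, 60.3]
tcp_rot: [-3.141, 0.002, 2.748]
contact_force: [-0.2, 0.2, -3.7]
grip_width: 57.7
```

```bash
python3 -c "
from h import *
to(609.2,309.9,31,157.6)"
```

```text
pos [611.4 305.8  60.3] rot [-1.800e+02  1.000e-01  1.574e+02] | d world [ -2.2   4.1 -29.3] | now-axes [0.18 0.15 1.47] | end-axes [0.18 0.15 1.47] | turn [-0.01  0.02 -0.04] F [-0.2  0.2 -3.7] w 57.7 j6 -0.82 t 7.4667
```

Emit:
step_arm(moves=[0.18,0.15,0.3,0,0,0,1,0,0,0,0,0,0,1])

```text
time: 7.63
tool_pos: [608.9, 308.2, 52.3]
tcp_rot: [-3.139, -0.0, 2.746]
contact_force: [-0.7, 0.7, -3.6]
grip_width: 58.0
```

```bash
python3 -c "
from h import *
to(609.2,309.9,31,157.6)"
```

```text
pos [608.9 308.2  52.3] rot [-179.9   -0.   157.3] | d world [  0.3   1.7 -21.3] | now-axes [0.02 0.09 1.07] | end-axes [0.02 0.08 1.07] | turn [-0.04 -0.   -0.07] F [-0.7  0.7 -3.6] w 58.0 j6 -0.82 t 7.6333
```

Emit:
step_arm(moves=[0.02,0.08,0.3,-0.03,0,-0.07,1,0,0,0.3,0,0,0,1,0,0,0.2,0,0,0,1,0,0,0.15,0,0,0,1,0,0,0,0,0,0,1])

```text
time: 8.05
tool_pos: [609.5, 309.6, 31.4]
tcp_rot: [-3.141, 0.0, 2.751]
contact_force: [-1.0, -0.5, -3.4]
grip_width: 57.7
```

```bash
python3 -c "
from h import *
to(609.2,309.9,29,157.6)"
```

```text
pos [609.5 309.6  31.4] rot [-180.     0.   157.6] | d world [-0.3  0.3 -2.4] | now-axes [0.02 0.01 0.12] | end-axes [0.02 0.01 0.12] | turn [-0.  0.  0.] F [-1.  -0.5 -3.4] w 57.7 j6 -0.82 t 8.05
```

Emit:
step_arm(moves=[0.02,0.01,0.1,0,0,0,1,0,0,0.06,0,0,0,1,0,0,0,0,0,0,1])

```text
time: 8.3
tool_pos: [609.8, 310.2, 30.0]
tcp_rot: [3.141, 0.002, 2.751]
contact_force: [0.4, -0.7, -2.5]
grip_width: 57.8
```

Emit:
step_arm(moves=[0,0,0.12,0,0,0,1,0,0,0.06,0,0,0,1,0,0,0,0,0,0,1])

```text
time: 8.55
tool_pos: [610.5, 310.7, 29.9]
tcp_rot: [3.139, 0.004, 2.751]
contact_force: [-0.0, 0.7, -3.5]
grip_width: 58.0
```

Emit:
step_arm(moves=[0,0,0.25,0,0,0,1,0,0,0,0,0,0,1])

```text
time: 8.72
tool_pos: [611.9, 310.8, 29.7]
tcp_rot: [3.136, 0.008, 2.752]
contact_force: [-0.1, 0.0, -2.4]
grip_width: 58.3
```

Emit:
step_arm(moves=[0,0,0.25,0,0,0,1,0,0,0.1,0,0,0,1])

```text
time: 8.88
tool_pos: [613.6, 311.2, 27.6]
tcp_rot: [3.133, 0.013, 2.752]
contact_force: [-5.1, -2.8, 11.4]
grip_width: 58.0
```

Emit:
step_arm(moves=[0,0,0,0,0,0,-1,0,0,0,0,0,0,-1,0,0,0,0,0,0,-1,0,0,0,0,0,0,-1,0,0,0,0,0,0,-1,0,0,0,0,0,0,-1])

```text
time: 9.38
tool_pos: [614.6, 311.7, 26.7]
tcp_rot: [3.131, 0.014, 2.752]
contact_force: [0.1, -0.4, 0.4]
grip_width: 90.7
```

Emit:
step_arm(moves=[0,0,-0.5,0,0,0,-1,0,0,-1,0,0,0,-1,0,0,-1,0,0,0,-1,0,0,-1,0,0,0,-1,0,0,-1,0,0,0,-1,0,0,-1,0,0,0,-1,0,0,0,0,0,0,-1])

```text
time: 9.97
tool_pos: [611.8, 310.9, 141.9]
tcp_rot: [3.134, 0.011, 2.752]
contact_force: [1.0, 1.0, 0.6]
grip_width: 91.7
```

```bash
python3 -c "
from h import *
im=capture('wrist');to(446.7,276,130,-164.9);
save(im,'w4');P=campose('wrist')
print(caps(im,P,'yellow',(240,130,420,380),56))
im=capture('scene');save(im,'s4',(280,120,480,290),4)
"
```

```text
pos [611.1 310.6 140. ] rot [179.7   0.5 157.7] | d world [-164.4  -34.6  -10. ] | now-axes [ 6.95 -4.73  0.41] | end-axes [8.39 0.47 0.5 ] | turn [ 0.04  0.16 -9.36] F [-0.2 -0.4  0.2] w 92.2 j6 -0.82 t 10.0167
(array([604. , 314.4,  98.8,  38.1, -22.4]), 10)
```

View pics/w4.png

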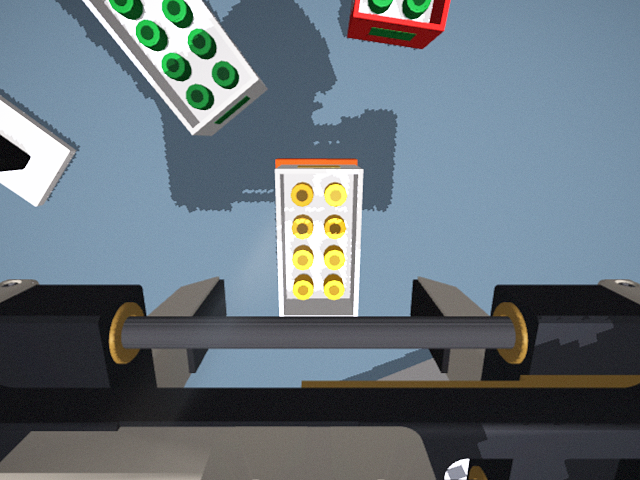

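View pics/s4.png

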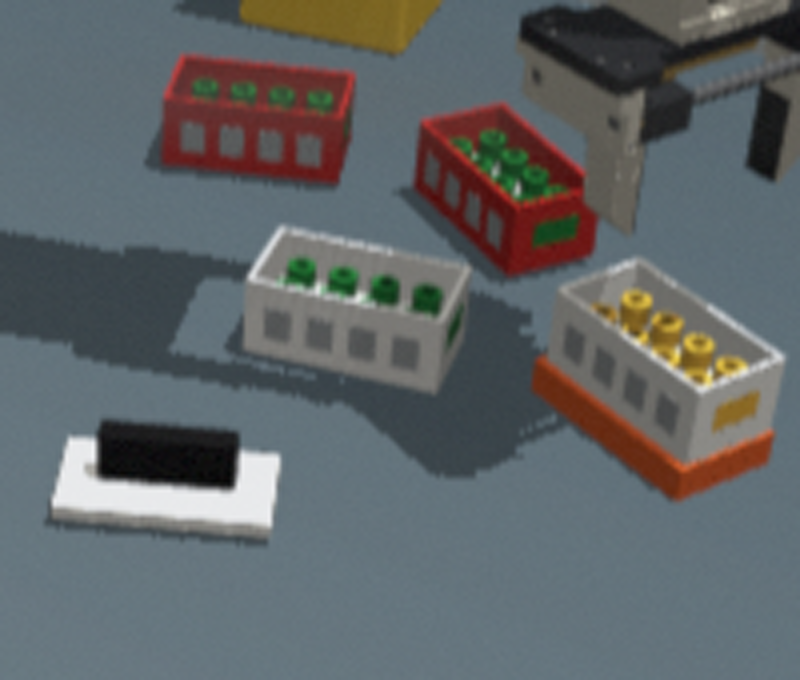

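The yellow tray is seated on the orange base: the scene crop shows it sitting evenly on the orange rim. I'll go to the purple tray and blue base next.

Emit:
step_arm(moves=[-0.42,-0.98,-0.8,0,0,0,-1,-0.42,-0.98,-0.8,0,0,0,-1,-0.42,-0.98,-0.8,0,0,0,-1,-0.42,-0.98,-0.8,0,0,0,-1,-0.42,-0.98,-0.8,0,0,0,-1,-0.42,-0.98,-0.8,0,0,0,-1,-0.42,-0.98,-0.8,0,0,0,-1,-0.42,-0.98,-0.8,0,0,0,-1])

```text
time: 10.73
tool_pos: [605.1, 136.4, 252.6]
tcp_rot: [-3.128, -0.02, 2.759]
contact_force: [0.8, 0.1, -0.8]
grip_width: 91.6
```

Emit:
step_arm(moves=[-0.42,-0.98,0,0,0,0,-1,-0.42,-0.98,0,0,0,0,-1,-0.42,-0.98,0,0,0,0,-1,-0.42,-0.98,0,0,0,0,-1,-0.42,-0.98,0,0,0,0,-1,-0.42,-0.98,0,0,0,0,-1,-0.42,-0.98,0,0,0,0,-1,-0.42,-0.98,0,0,0,0,-1])

```text
time: 11.4
tool_pos: [605.8, -42.5, 245.5]
tcp_rot: [-3.125, -0.034, 2.759]
contact_force: [-0.2, -0.1, 0.4]
grip_width: 91.7
```

Emit:
step_arm(moves=[-0.42,-0.98,0,0,0,0,-1,-0.42,-0.98,0,0,0,0,-1,-0.42,-0.98,0,0,0,0,-1,-0.42,-0.98,0,0,0,0,-1,-0.42,-0.98,0,0,0,0,-1,-0.42,-0.98,0,0,0,0,-1,-0.42,-0.98,0,0,0,0,-1,-0.42,-0.98,0,0,0,0,-1])

```text
time: 12.07
tool_pos: [604.3, -220.4, 230.9]
tcp_rot: [-3.124, -0.058, 2.759]
contact_force: [0.1, 0.6, 0.0]
grip_width: 91.9
```

Emit:
step_arm(moves=[-0.42,-0.98,0,0,0,0,-1,-0.42,-0.98,0,0,0,0,-1,-0.42,-0.98,0,0,0,0,-1,-0.2,-0.5,0,0,0,0,-1,0,0,0,0,0,0,-1,0,0,0,0,0,0,-1])

```text
time: 12.57
tool_pos: [601.6, -301.6, 218.8]
tcp_rot: [-3.126, -0.076, 2.754]
contact_force: [-0.1, 0.5, -0.6]
grip_width: 91.7
```

```bash
python3 -c "
from h import *
to(445,-285,130,160)
save(capture('wrist'),'w5')
to(445,-285,130,160)
im=cv2.imread('pics/w4.png')[:,:,::-1].copy()
o=get_obs(); o['tool_pos']=np.array([611.8,310.9,141.9]);o['tcp_rot']=np.array([3.134,.011,2.752])
P=campose('wrist',o);print(caps(im,P,'yellow',(285,182,350,305),56))
"
```

```text
pos [ 601.6 -301.6  218.8] rot [-179.1   -4.3  157.8] | d world [-156.6   16.6  -88.8] | now-axes [ 7.21 -2.12  5.04] | end-axes [ 7.64 -1.9   4.44] | turn [-0.2  -1.09 -0.55] F [-0.1  0.5 -0.6] w 91.7 j6 -1.75 t 12.5667
pos [ 601.6 -301.3  218.7] rot [-179.1   -4.4  157.8] | d world [-156.6   16.3  -88.7] | now-axes [ 7.2  -2.13  5.03] | end-axes [ 7.63 -1.91  4.44] | turn [-0.2  -1.1  -0.54] F [-0.3  0.3  0.6] w 91.9 j6 -1.75 t 12.6167
(array([610.7, 312.4,  88.1,  38.4, -22.4]), 9)
```

View pics/w5.png

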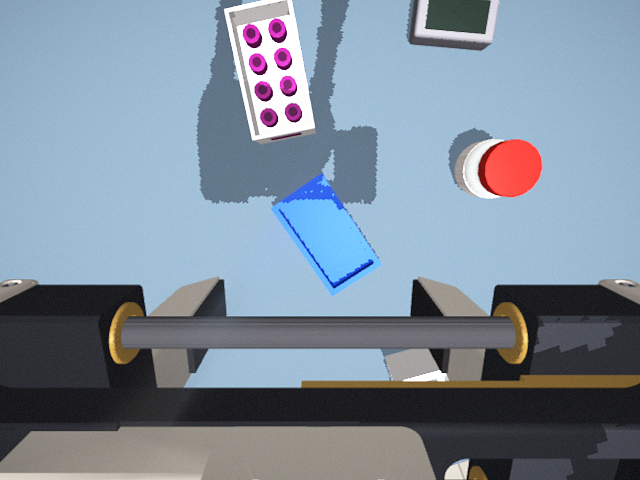

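The view shows the purple tray at (268,72), the blue base at (326,232), the jar at (510,168) and the timer at (455,18).

```bash
python3 -c "
from h import *
im=cv2.imread('pics/w5.png')[:,:,::-1].copy();P=campose('wrist')
hsv=cv2.cvtColor(im,cv2.COLOR_RGB2HSV)
print(hsv[72,268],hsv[232,326],hsv[35,252],hsv[185,320],hsv[232,200])
m=cv2.inRange(hsv,(140,100,60),(172,255,255));m[130:]=0
n,l,st,ce=cv2.connectedComponentsWithStats(m)
k=[i for i in range(1,n) if st[i,4]>25];pts=np.vstack([np.argwhere(l==i)[:,::-1] for i in k])
print(len(k),rect(plane(P,pts,42)[:,:2]))
m=cv2.inRange(hsv,(100,140,60),(125,255,255));m[:165]=0;m[300:]=0;m[:,:265]=0;m[:,390:]=0
pts=np.argwhere(m)[:,::-1];print('blue',rect(plane(P,pts,20)[:,:2]))
w=cv2.inRange(hsv,(0,0,190),(180,40,255));k=np.zeros_like(w);k[:145,215:320]=w[:145,215:320]
q=np.argwhere(k)[:,::-1];print('white',rect(plane(P,q,52)[:,:2]))
print('jar top',plane(P,[[510,168]],70))
"
```

```text
[  0   0 255] [102 142 255] [154 188 107] [112 205 238] [103  65 217]
8 [ 447.3 -286.2   87.6   38.8  -11.5]
blue [ 609.2 -297.6  115.8   64.1   12.1]
white [ 447.  -286.3  111.    59.5  -11.4]
jar top [[ 604.49115486 -124.49560068   70.        ]]
```

```bash
python3 -c "
from h import *
to(447.3,-286.2,120,168.5)"
```

```text
pos [ 601.6 -301.3  218.7] rot [-179.1   -4.4  157.8] | d world [-154.3   15.1  -98.7] | now-axes [ 7.03 -2.13  5.52] | end-axes [ 7.71 -0.8   4.94] | turn [-0.12 -1.11 -2.66] F [-0.3  0.3  0.6] w 91.9 j6 -1.75 t 12.6167
```

Emit:
step_arm(moves=[0,0,0,-0.04,-0.37,-0.89,-1,0,0,0,-0.04,-0.37,-0.89,-1,0,0,0,-0.04,-0.37,-0.89,-1,0,0,0,0,0,0,-1])

```text
time: 12.95
tool_pos: [602.5, -295.2, 217.5]
tcp_rot: [3.139, 0.001, 2.954]
contact_force: [-0.8, 0.9, 0.6]
grip_width: 91.8
```

Emit:
step_arm(moves=[0.95,-0.1,0.6,0,0,0,-1,0.95,-0.1,0.6,0,0,0,-1,0.95,-0.1,0.6,0,0,0,-1,0.95,-0.1,0.6,0,0,0,-1,0.95,-0.1,0.6,0,0,0,-1,0.95,-0.1,0.6,0,0,0,-1,0.95,-0.1,0.6,0,0,0,-1,0.95,-0.1,0.6,0,0,0,-1])

```text
time: 13.62
tool_pos: [450.8, -272.0, 121.9]
tcp_rot: [3.14, 0.006, 2.952]
contact_force: [0.1, -0.3, 0.3]
grip_width: 91.9
```

```bash
python3 -c "
from h import *
to(447.3,-286.2,100,168.5)"
```

```text
pos [ 450.8 -272.   121.9] rot [179.9   0.4 169.1] | d world [ -3.5 -14.2 -21.9] | now-axes [ 0.04 -0.73  1.09] | end-axes [ 0.03 -0.73  1.09] | turn [0.02 0.09 0.16] F [ 0.1 -0.3  0.3] w 91.9 j6 -2.07 t 13.6167
```

Emit:
step_arm(moves=[0,-0.36,0.3,0,0,0.1,-1,0,-0.36,0.3,0,0.05,0,-1,0,0,0,0,0,0,-1])

```text
time: 13.87
tool_pos: [445.0, -283.1, 108.1]
tcp_rot: [3.137, -0.004, 2.942]
contact_force: [0.0, -0.8, -0.2]
grip_width: 92.0
```

```bash
python3 -c "
from h import *
to(447.3,-286.2,12,168.5);im=capture('wrist');save(im,'w6')
P=campose('wrist')
hsv=cv2.cvtColor(im,cv2.COLOR_RGB2HSV)
m=cv2.inRange(hsv,(140,100,40),(172,255,255));m[:185]=0;m[315:]=0
n,l,st,ce=cv2.connectedComponentsWithStats(m)
k=[i for i in range(1,n) if st[i,4]>25];pts=np.vstack([np.argwhere(l==i)[:,::-1] for i in k])
print(len(k),rect(plane(P,pts,42)[:,:2]));to(447.3,-286.2,12,168.5)
"
```

```text
pos [ 445.  -283.1  108.1] rot [179.8  -0.2 168.6] | d world [  2.3  -3.1 -96.1] | now-axes [-0.16 -0.15  4.8 ] | end-axes [-0.14 -0.13  4.8 ] | turn [ 0.06 -0.05  0.02] F [ 0.  -0.8 -0.2] w 92.0 j6 -2.09 t 13.8667
8 [ 445.8 -286.2   86.1   38.6  -11.3]
pos [ 445.7 -282.9  108.7] rot [ 1.798e+02 -1.000e-01  1.686e+02] | d world [  1.6  -3.3 -96.7] | now-axes [-0.12 -0.16  4.84] | end-axes [-0.11 -0.14  4.84] | turn [ 0.06 -0.03  0.02] F [ 0.2 -0.5  0.8] w 91.9 j6 -2.08 t 13.9167
```

View pics/w6.png

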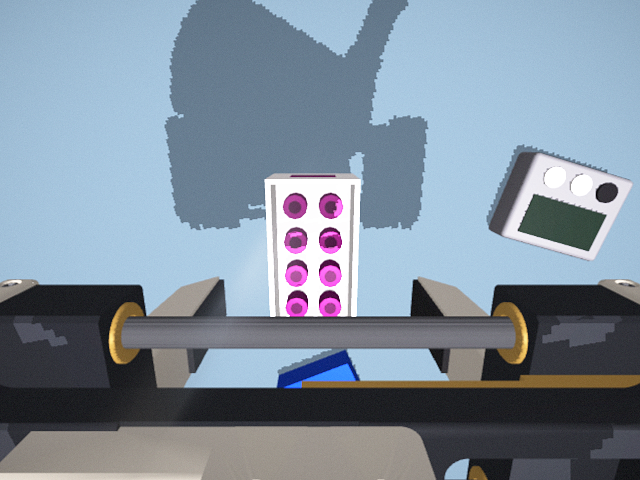

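Emit:
step_arm(moves=[-0.05,-0.16,0.6,0.05,0,0,-1,0,0,0.6,0,0,0,-1,0,0,0.6,0,0,0,-1,0,0,0.6,0,0,0,-1,0,0,0.6,0,0,0,-1,0,0,0.6,0,0,0,-1,0,0,0.6,0,0,0,-1,0,0,0.3,0,0,0,-1])

```text
time: 14.58
tool_pos: [458.9, -290.6, 21.5]
tcp_rot: [-3.134, 0.014, 2.942]
contact_force: [-0.1, 1.1, 0.6]
grip_width: 91.7
```

Emit:
step_arm(moves=[0,0,0,0,0,0,-1])

```text
time: 14.67
tool_pos: [459.4, -290.3, 20.6]
tcp_rot: [-3.135, 0.013, 2.942]
contact_force: [-0.4, -0.0, -0.5]
grip_width: 92.1
```

```bash
python3 -c "
from h import *
to(446.5,-286.3,12,168.6)"
```

```text
pos [ 459.4 -290.3   20.6] rot [-179.6    0.8  168.6] | d world [-12.9   4.   -8.6] | now-axes [0.68 0.07 0.42] | end-axes [0.67 0.07 0.43] | turn [-0.1   0.19 -0.01] F [-0.4 -0.  -0.5] w 92.1 j6 -2.08 t 14.6667
```

Emit:
step_arm(moves=[0.35,0.04,0.2,-0.1,0.19,0,-1,0.33,0.03,0.2,0,0,0,-1,0,0,0,0,0,0,-1])

```text
time: 14.92
tool_pos: [447.2, -286.4, 13.2]
tcp_rot: [-3.141, 0.001, 2.943]
contact_force: [0.2, 0.4, -0.1]
grip_width: 91.9
```

```bash
python3 -c "
from h import *
to(446.5,-286.3,12,168.6)"
```

```text
pos [ 447.2 -286.4   13.2] rot [-1.800e+02  1.000e-01  1.686e+02] | d world [-0.7  0.1 -1.2] | now-axes [ 0.04 -0.    0.06] | end-axes [ 0.04 -0.    0.06] | turn [-0.01  0.01  0.01] F [ 0.2  0.4 -0.1] w 91.9 j6 -2.09 t 14.9167
```

Emit:
step_arm(moves=[0,0,0,0,0,0,1,0,0,0,0,0,0,1,0,0,0,0,0,0,1,0,0,0,0,0,0,1,0,0,0,0,0,0,1,0,0,0,0,0,0,1,0,0,0,0,0,0,1,0,0,0,0,0,0,1])

```text
time: 15.58
tool_pos: [447.7, -287.3, 15.2]
tcp_rot: [-3.139, 0.004, 2.942]
contact_force: [0.0, 0.0, -1.5]
grip_width: 57.8
```

```bash
python3 -c "
from h import *
to(446.5,-286.3,12,168.6)"
```

```text
pos [ 447.7 -287.3   15.2] rot [-179.9    0.2  168.6] | d world [-1.2  1.  -3.2] | now-axes [0.07 0.04 0.16] | end-axes [0.07 0.04 0.16] | turn [-0.03  0.06 -0.01] F [ 0.   0.  -1.5] w 57.8 j6 -2.09 t 15.5833
```

Emit:
step_arm(moves=[0,0,-0.5,0,0,0,1,0,0,-1,0,0,0,1,0,0,-1,0,0,0,1,0,0,-1,0,0,0,1,0,0,-0.8,0,0,0,1,0,0,0,0,0,0,1])

```text
time: 16.08
tool_pos: [445.7, -285.5, 104.9]
tcp_rot: [3.14, -0.002, 2.942]
contact_force: [0.8, 0.3, -2.2]
grip_width: 57.7
```

```bash
python3 -c "
from h import *
to(609.2,-297.6,80,-167.9)"
```

```text
pos [ 445.7 -285.5  104.9] rot [ 1.799e+02 -1.000e-01  1.686e+02] | d world [163.5 -12.1 -24.9] | now-axes [-8.13  1.02  1.23] | end-axes [-7.87 -2.31  1.24] | turn [ 0.03 -0.03 -5.88] F [ 0.8  0.3 -2.2] w 57.7 j6 -2.09 t 16.0833
```

Emit:
step_arm(moves=[0,0,0,0,0,-0.98,1,0,0,0,0,0,-0.98,1,0,0,0,0,0,-0.98,1,0,0,0,0,0,-0.98,1,0,0,0,0,0,-0.98,1,0,0,0,0,0,-0.98,1,0,0,0,0,0,0,1])

```text
time: 16.67
tool_pos: [443.9, -283.8, 102.9]
tcp_rot: [3.137, -0.003, -2.911]
contact_force: [-0.8, -0.1, -3.4]
grip_width: 58.1
```

Emit:
step_arm(moves=[-0.95,-0.29,0,0,0,0,1,-0.95,-0.29,0,0,0,0,1,-0.95,-0.29,0,0,0,0,1,-0.95,-0.29,0,0,0,0,1,-0.95,-0.29,0,0,0,0,1,-0.95,-0.29,0,0,0,0,1,-0.95,-0.29,0,0,0,0,1,-0.95,-0.29,0,0,0,0,1])

```text
time: 17.33
tool_pos: [601.9, -293.2, 95.1]
tcp_rot: [3.126, -0.014, -2.933]
contact_force: [0.2, -0.5, -2.2]
grip_width: 57.9
```

```bash
python3 -c "
from h import *
to(610.5,-297.3,60,-167.9)"
```

```text
pos [ 601.9 -293.2   95.1] rot [ 179.1   -0.8 -168. ] | d world [  8.6  -4.1 -35.1] | now-axes [-0.4  -0.31  1.75] | end-axes [-0.38 -0.29  1.76] | turn [ 0.22 -0.19 -0.04] F [ 0.2 -0.5 -2.2] w 57.9 j6 -2.35 t 17.3333
```

Emit:
step_arm(moves=[-0.1,-0.3,0.6,0.2,-0.19,-0.04,1,0,0,0.6,0,0,0,1,0,0,0.4,0,0,0,1,0,0,0,0,0,0,1])

```text
time: 17.67
tool_pos: [607.3, -297.0, 57.5]
tcp_rot: [3.138, -0.001, -2.935]
contact_force: [0.0, 0.5, -3.3]
grip_width: 57.5
```

```bash
python3 -c "
from h import *
to(610.5,-297.3,32,-167.9);im=capture('wrist');save(im,'w7')"
```

```text
pos [ 607.3 -297.    57.5] rot [ 1.798e+02 -1.000e-01 -1.682e+02] | d world [  3.2  -0.3 -25.5] | now-axes [-0.15 -0.05  1.28] | end-axes [-0.15 -0.05  1.28] | turn [ 0.05 -0.02 -0.07] F [ 0.   0.5 -3.3] w 57.5 j6 -2.35 t 17.6667
```

View pics/w7.png

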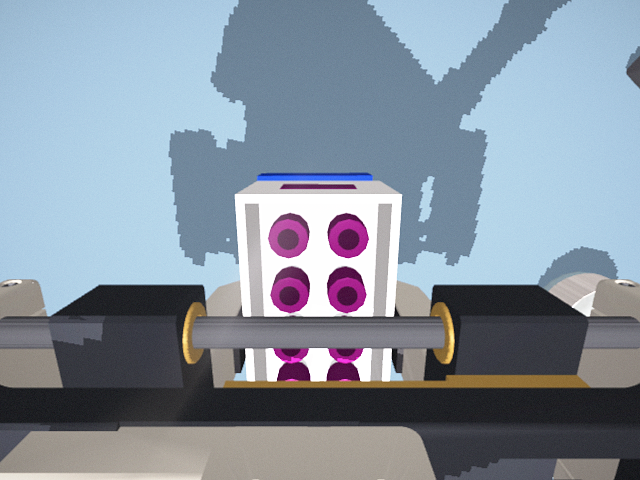

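Emit:
step_arm(moves=[-0.12,-0.05,0.4,0,0,-0.05,1,0,0,0.4,0,0,0,1,0,0,0.2,0,0,0,1,0,0,0,0,0,0,1])

```text
time: 18.05
tool_pos: [609.3, -297.8, 37.3]
tcp_rot: [3.138, -0.001, -2.933]
contact_force: [-0.6, 0.7, -2.6]
grip_width: 58.2
```

```bash
python3 -c "
from h import *
to(610.5,-297.3,29,-167.9)"
```

```text
pos [ 609.3 -297.8   37.3] rot [ 1.798e+02 -1.000e-01 -1.681e+02] | d world [ 1.2  0.5 -8.3] | now-axes [-0.07  0.01  0.42] | end-axes [-0.07  0.01  0.42] | turn [ 0.05 -0.02 -0.04] F [-0.6  0.7 -2.6] w 58.2 j6 -2.35 t 18.05
```

Emit:
step_arm(moves=[-0.06,0,0.25,0.04,0,0,1,0,0,0.2,0,0,0,1,0,0,0.1,0,0,0,1])

```text
time: 18.3
tool_pos: [610.8, -297.9, 29.1]
tcp_rot: [-3.141, 0.0, -2.934]
contact_force: [-9.6, 3.8, 23.9]
grip_width: 57.5
```

Emit:
step_arm(moves=[0,0,0.15,0,0,0,1,0,0,0.1,0,0,0,1])

```text
time: 18.47
tool_pos: [611.0, -298.0, 29.3]
tcp_rot: [-3.139, 0.001, -2.934]
contact_force: [-2.4, 0.9, 2.5]
grip_width: 57.8
```

Contact came at the expected height of 29.2. Releasing and retreating.

Emit:
step_arm(moves=[0,0,0,0,0,0,-1,0,0,0,0,0,0,-1,0,0,0,0,0,0,-1,0,0,0,0,0,0,-1,0,0,0,0,0,0,-1,0,0,0,0,0,0,-1])

```text
time: 18.97
tool_pos: [612.7, -298.9, 31.5]
tcp_rot: [-3.135, 0.006, -2.934]
contact_force: [-0.0, 0.7, 0.1]
grip_width: 90.6
```

Emit:
step_arm(moves=[0,0,-0.5,0,0,0,-1,0,0,-1,0,0,0,-1,0,0,-1,0,0,0,-1,0,0,-1,0,0,0,-1,0,0,-1,0,0,0,-1,0,0,-1,0,0,0,-1,0,0,0,0,0,0,-1])

```text
time: 19.55
tool_pos: [611.2, -297.9, 147.3]
tcp_rot: [-3.138, 0.003, -2.934]
contact_force: [0.4, 0.3, 0.4]
grip_width: 91.7
```

```bash
cat >> h.py <<'E'
def pc(im,P,z,r0,r1):
    hsv=cv2.cvtColor(im,cv2.COLOR_RGB2HSV)
    m=cv2.inRange(hsv,(140,100,40),(172,255,255));m[:r0]=0;m[r1:]=0
    n,l,st,ce=cv2.connectedComponentsWithStats(m)
    k=[i for i in range(1,n) if st[i,4]>25];pts=np.vstack([np.argwhere(l==i)[:,::-1] for i in k])
    print(len(k),rect(plane(P,pts,z)[:,:2]))
E
python3 -c "
from h import *
to(446.7,276,250,-164.9);P=campose('wrist');im=capture('wrist');save(im,'w8')
pc(im,P,56,178,315)
im=capture('scene');save(im,'s8',(130,330,330,480),4)"
```

```text
pos [ 611.2 -297.9  147.3] rot [-179.8    0.2 -168.1] | d world [-164.5  573.9  102.7] | now-axes [ 2.11 29.75 -5.26] | end-axes [ 0.47 29.85 -5.13] | turn [-0.06  0.04 -0.8 ] F [0.4 0.3 0.4] w 91.7 j6 -2.34 t 19.55
8 [ 609.6 -298.3   88.1   38.5   12. ]
```

View pics/w8.png

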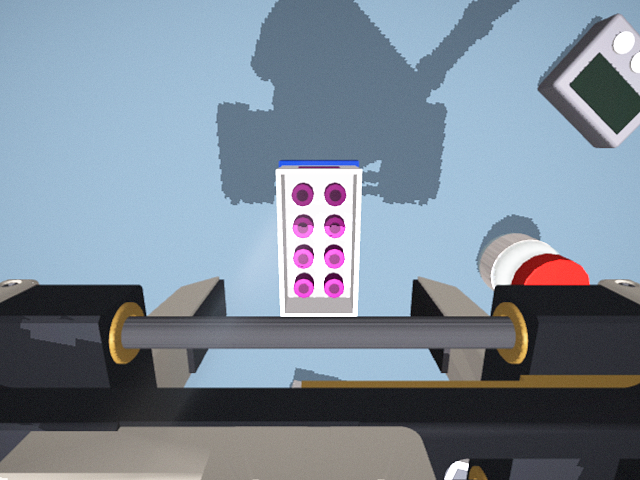

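View pics/s8.png

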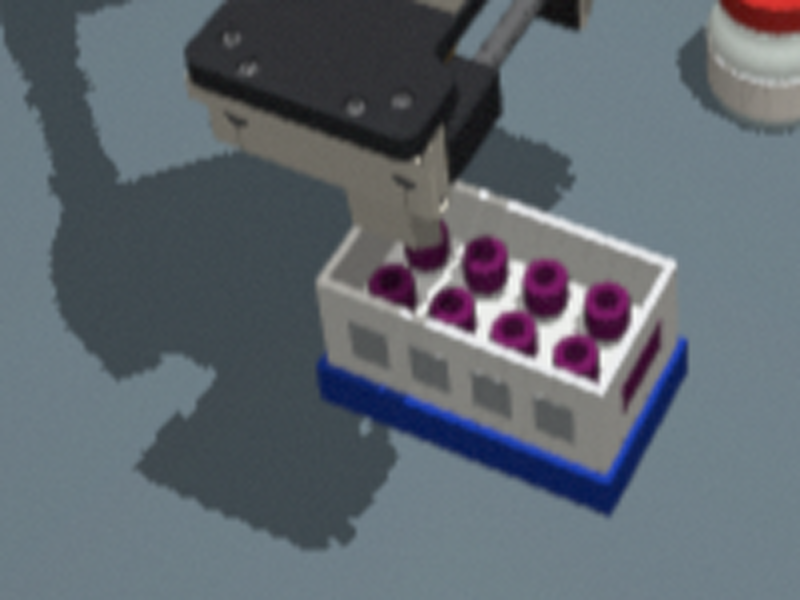

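Emit:
step_arm(moves=[0.07,1,-0.8,0,0,0,-1,0.07,1,-0.8,0,0,0,-1,0.07,1,-0.8,0,0,0,-1,0.07,1,-0.8,0,0,0,-1,0.07,1,-0.8,0,0,0,-1,0.07,1,-0.8,0,0,0,-1,0.07,1,-0.8,0,0,0,-1,0.07,1,-0.8,0,0,0,-1])

```text
time: 20.32
tool_pos: [558.6, -138.3, 259.0]
tcp_rot: [3.122, -0.027, -2.94]
contact_force: [0.1, 0.6, -0.2]
grip_width: 92.0
```

Emit:
step_arm(moves=[0.07,1,0,0,0,0,-1,0.07,1,0,0,0,0,-1,0.07,1,0,0,0,0,-1,0.07,1,0,0,0,0,-1,0.07,1,0,0,0,0,-1,0.07,1,0,0,0,0,-1,0.07,1,0,0,0,0,-1,0.07,1,0,0,0,0,-1])

```text
time: 20.98
tool_pos: [509.7, 24.2, 255.8]
tcp_rot: [3.117, -0.039, -2.941]
contact_force: [0.0, 0.8, 0.2]
grip_width: 92.0
```

Emit:
step_arm(moves=[0.07,1,0,0,0,0,-1,0.07,1,0,0,0,0,-1,0.07,1,0,0,0,0,-1,0.07,1,0,0,0,0,-1,0.07,1,0,0,0,0,-1,0.07,1,0,0,0,0,-1,0.07,1,0,0,0,0,-1,0,0,0,0,0,0,-1])

```text
time: 21.65
tool_pos: [463.3, 168.3, 248.8]
tcp_rot: [3.113, -0.062, -2.938]
contact_force: [-0.8, 0.5, -0.2]
grip_width: 91.6
```

```bash
python3 -c "
from h import *
to(446.7,276,130,-164.9)"
```

```text
pos [463.3 168.3 248.8] rot [ 178.3   -3.6 -168.4] | d world [ -16.6  107.7 -118.8] | now-axes [-0.64  5.27  6.07] | end-axes [-0.6   5.42  5.94] | turn [ 0.44 -0.88 -0.88] F [-0.8  0.5 -0.2] w 91.6 j6 -1.6 t 21.65
```

Emit:
step_arm(moves=[0,0,0,0.22,-0.44,-0.44,-1,0,0,0,0.22,-0.44,-0.44,-1,-0.1,0.9,0.9,0,0,0,-1,-0.1,0.9,0.9,0,0,0,-1,-0.1,0.9,0.9,0,0,0,-1,-0.1,0.9,0.9,0,0,0,-1,-0.1,0.9,0.9,0,0,0,-1,-0.1,0.9,0.9,0,0,0,-1])

```text
time: 22.32
tool_pos: [445.8, 272.6, 131.7]
tcp_rot: [-3.136, -0.003, -2.877]
contact_force: [0.4, 0.3, -0.1]
grip_width: 91.8
```

Emit:
step_arm(moves=[0,0,0.3,0,0,0,-1,0,0,0,0,0,0,-1])

```text
time: 22.48
tool_pos: [442.5, 272.7, 119.9]
tcp_rot: [-3.134, -0.013, -2.874]
contact_force: [-0.2, -1.1, 0.0]
grip_width: 91.8
```

```bash
python3 -c "
from h import *
to(446.7,276,12,-164.9);P=campose('wrist');im=capture('wrist');save(im,'w9')
print(caps(im,P,'green',(250,130,400,316)))"
```

```text
pos [442.5 272.7 119.9] rot [-179.6   -0.8 -164.7] | d world [   4.2    3.3 -107.9] | now-axes [-0.32  0.14  5.39] | end-axes [-0.25  0.1   5.4 ] | turn [-0.1  -0.19  0.06] F [-0.2 -1.1  0. ] w 91.8 j6 -1.43 t 22.4833
(array([440.9, 274.8,  99.8,  38.8,  14.3]), 9)
```

View pics/w9.png

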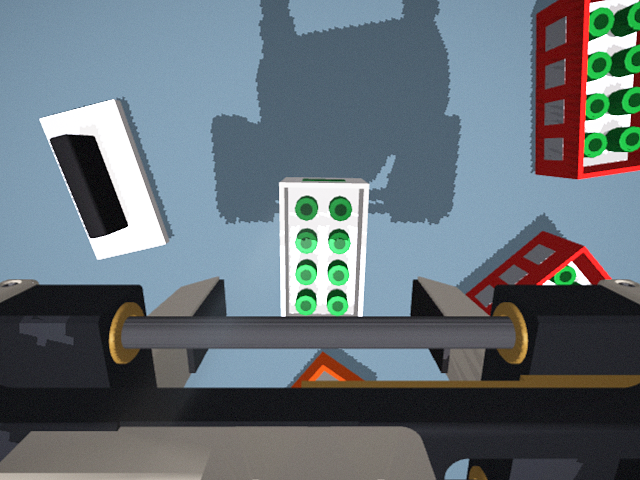

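```bash
python3 -c "
from h import *
o=get_obs(); o['tool_pos']=np.array([442.5,272.7,119.9]);o['tcp_rot']=np.array([-3.134,-.013,-2.874])
P=campose('wrist',o);im=cv2.imread('pics/w9.png')[:,:,::-1].copy()
print(caps(im,P,'green',(250,188,400,316)))
A=R.from_euler('xyz',o['tcp_rot'])
for px in ([468,290],[543,232],[500,310],[537,178]):
  for z in (0,52):
    q=plane(P,[px],z);print(px,z,q.round(),A.inv().apply(q-o['tool_pos']).round())
hsv=cv2.cvtColor(im,cv2.COLOR_RGB2HSV)
roi=np.zeros(im.shape[:2],np.uint8);roi[85:270,25:180]=255
b=cv2.inRange(hsv,(0,0,0),(180,255,60))&roi
w=cv2.inRange(hsv,(0,0,170),(180,60,255))&roi
u=cv2.morphologyEx(b|w,cv2.MORPH_OPEN,np.ones((5,5)))
print('plate z15',rect(plane(P,np.argwhere(u)[:,::-1],15)[:,:2]))
print('bar z45',rect(plane(P,np.argwhere(b)[:,::-1],45)[:,:2]))
save(im,'c9',(20,80,190,280),3)
"
```

```text
(array([446.5, 276.2,  88.4,  38.8,  14.3]), 8)
[468, 290] 0 [[454. 408.   0.]] [[-48. 129. 118.]]
[468, 290] 52 [[439. 380.  52.]] [[-26. 105.  67.]]
[543, 232] 0 [[389. 448.   0.]] [[  3. 184. 119.]]
[543, 232] 52 [[387. 412.  52.]] [[ 16. 150.  67.]]
[500, 310] 0 [[464. 442.   0.]] [[-67. 159. 118.]]
[500, 310] 52 [[447. 407.  52.]] [[-41. 129.  66.]]
[537, 178] 0 [[350. 425.   0.]] [[ 47. 172. 119.]]
[537, 178] 52 [[355. 394.  52.]] [[ 52. 140.  68.]]
plate z15 [441.9 104.9 110.4  58.9  28.4]
bar z45 [437.6 112.7  68.3  28.9  28.4]
```

View pics/c9.png

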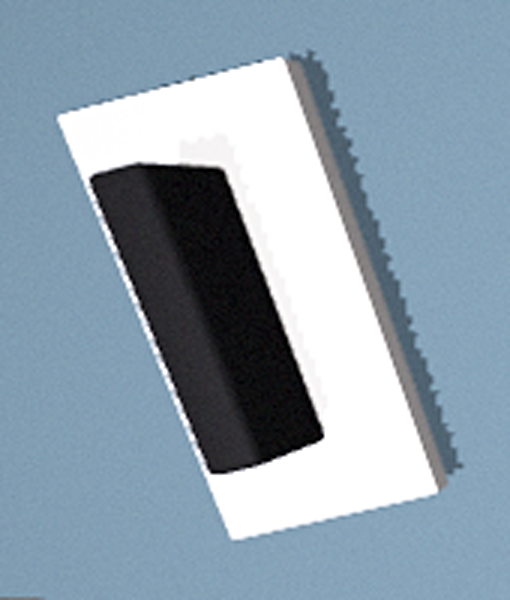

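Emit:
step_arm(moves=[0,0.1,0.6,-0.1,-0.19,0.1,-1,0,0,0.6,0,0,0,-1,0,0,0.6,0,0,0,-1,0,0,0.6,0,0,0,-1,0,0,0.6,0,0,0,-1,0,0,0.6,0,0,0,-1,0,0,0.6,0,0,0,-1,0,0,0,0,0,0,-1])

```text
time: 23.2
tool_pos: [450.2, 266.9, 40.8]
tcp_rot: [-3.141, 0.013, -2.889]
contact_force: [-0.0, -0.0, -0.2]
grip_width: 92.0
```

```bash
python3 -c "
from h import *
to(446.5,276.2,13,-165.4)"
```

```text
pos [450.2 266.9  40.8] rot [-180.     0.7 -165.5] | d world [ -3.7   9.3 -27.8] | now-axes [0.08 0.5  1.39] | end-axes [0.06 0.5  1.39] | turn [-0.01  0.18 -0.03] F [-0.  -0.  -0.2] w 92.0 j6 -1.43 t 23.2
```

Emit:
step_arm(moves=[0.06,0.5,0.4,0,0.18,0,-1,0,0,0.5,0,0,0,-1,0,0,0.4,0,0,0,-1,0,0,0,0,0,0,-1])

```text
time: 23.53
tool_pos: [449.3, 275.9, 15.8]
tcp_rot: [-3.141, 0.004, -2.892]
contact_force: [-0.7, 0.5, -0.1]
grip_width: 92.1
```

```bash
python3 -c "
from h import *
to(446.5,276.2,13,-165.4)"
```

```text
pos [449.3 275.9  15.8] rot [-180.     0.2 -165.7] | d world [-2.8  0.3 -2.8] | now-axes [0.13 0.05 0.14] | end-axes [0.13 0.05 0.14] | turn [-0.01  0.06 -0.07] F [-0.7  0.5 -0.1] w 92.1 j6 -1.41 t 23.5333
```

Emit:
step_arm(moves=[0.13,0.05,0,0,0,0,-1,0,0,0,0,0,0,1,0,0,0,0,0,0,1,0,0,0,0,0,0,1,0,0,0,0,0,0,1,0,0,0,0,0,0,1,0,0,0,0,0,0,1,0,0,0,0,0,0,1])

```text
time: 24.2
tool_pos: [446.7, 276.6, 16.9]
tcp_rot: [-3.141, 0.006, -2.891]
contact_force: [-0.0, -0.0, -1.9]
grip_width: 58.0
```

Emit:
step_arm(moves=[0,0,0,0,0,0,1])

```text
time: 24.28
tool_pos: [446.7, 276.7, 16.9]
tcp_rot: [-3.141, 0.006, -2.891]
contact_force: [0.9, 0.6, -0.8]
grip_width: 57.9
```

Emit:
step_arm(moves=[0,0,-0.5,0,0,0,1,0,0,-1,0,0,0,1,0,0,-1,0,0,0,1,0,0,-1,0,0,0,1,0,0,-1,0,0,0,1,0,0,-1,0,0,0,1,0,0,-1,0,0,0,1,0,0,-1,0,0,0,1])

```text
time: 24.95
tool_pos: [441.1, 274.3, 171.0]
tcp_rot: [-3.139, -0.01, -2.891]
contact_force: [0.2, 0.1, -3.2]
grip_width: 58.0
```

```bash
python3 -c "
from h import *
to(560,0,180,-168)"
```

```text
pos [441.1 274.3 171. ] rot [-179.8   -0.6 -165.6] | d world [ 118.9 -274.3    9. ] | now-axes [ -2.36 -14.76  -0.43] | end-axes [ -2.97 -14.65  -0.45] | turn [-0.04 -0.14  0.59] F [ 0.2  0.1 -3.2] w 58.0 j6 -1.41 t 24.95
```

Emit:
step_arm(moves=[-0.05,-0.6,-0.2,0,0,0,1,-0.05,-1,-0.1,0,0,0,1,-0.05,-1,-0.1,0,0,0,1,-0.05,-1,-0.1,0,0,0,1,-0.05,-1,-0.1,0,0,0,1,-0.05,-1,-0.1,0,0,0,1,-0.05,-1,-0.1,0,0,0,1,-0.05,-1,-0.1,0,0,0,1])

```text
time: 25.62
tool_pos: [486.3, 122.7, 194.0]
tcp_rot: [-3.14, -0.007, -2.884]
contact_force: [-0.7, -0.2, -2.2]
grip_width: 57.4
```

Emit:
step_arm(moves=[-0.05,-1,-0.1,0,-0.05,0,1,-0.05,-1,-0.1,0,-0.05,0,1,-0.05,-1,-0.1,0,-0.05,0,1,-0.05,-1,-0.1,0,-0.05,0,1,-0.05,-1,-0.1,0,-0.05,0,1,-0.05,-1,-0.1,0,-0.05,0,1,-0.05,-1,-0.1,0,-0.05,0,1,-0.05,-1,-0.1,0,-0.05,0,1])

```text
time: 26.28
tool_pos: [530.5, -43.6, 207.0]
tcp_rot: [3.141, 0.01, -2.886]
contact_force: [0.4, 0.1, -2.4]
grip_width: 57.7
```

```bash
python3 -c "
from h import *
to(609.6,-298.3,150,-168)"
```

```text
pos [530.5 -43.6 207. ] rot [ 180.     0.6 -165.3] | d world [  79.1 -254.7  -57. ] | now-axes [ -0.58 -13.32   2.85] | end-axes [ -1.22 -13.28   2.85] | turn [0.01 0.14 0.67] F [ 0.4  0.1 -2.4] w 57.7 j6 -2.06 t 26.2833
```

Emit:
step_arm(moves=[-0.06,-1,0,0,0.04,0.08,1,-0.06,-1,0,0,0.04,0.08,1,-0.06,-1,0,0,0,0.08,1,-0.06,-1,0,0,0,0.08,1,-0.06,-1,0,0,0,0.08,1,-0.06,-1,0,0,0,0.08,1,-0.06,-1,0,0,0,0.08,1,-0.06,-1,0,0,0,0.08,1])

```text
time: 26.95
tool_pos: [571.3, -209.6, 202.2]
tcp_rot: [3.136, -0.007, -2.935]
contact_force: [-0.2, 0.5, -3.2]
grip_width: 57.4
```

```bash
python3 -c "
from h import *
to(609.6,-298.3,130,-168)"
```

```text
pos [ 571.3 -209.6  202.2] rot [ 179.7   -0.4 -168.2] | d world [ 38.3 -88.7 -72.2] | now-axes [-0.99 -4.75  3.58] | end-axes [-0.95 -4.74  3.61] | turn [ 0.08 -0.1  -0.04] F [-0.2  0.5 -3.2] w 57.4 j6 -2.25 t 26.95
```

Emit:
step_arm(moves=[-0.2,-0.9,0.6,0.05,-0.1,0,1,-0.2,-0.9,0.6,0,0,0,1,-0.2,-0.9,0.6,0,0,0,1,-0.2,-0.9,0.6,0,0,0,1,-0.1,-0.6,0.6,0,0,0,1,0,0,0,0,0,0,1])

```text
time: 27.45
tool_pos: [601.6, -299.5, 135.3]
tcp_rot: [3.137, -0.007, -2.941]
contact_force: [-0.5, 0.4, -3.4]
grip_width: 58.0
```

```bash
python3 -c "
from h import *
to(609.6,-298.3,95,-168);P=campose('wrist');o=get_obs();im=capture('wrist');save(im,'w10')"
```

```text
pos [ 601.6 -299.5  135.3] rot [ 179.7   -0.4 -168.5] | d world [  8.    1.2 -40.3] | now-axes [-0.42 -0.03  2.01] | end-axes [-0.41 -0.02  2.02] | turn [ 0.07 -0.1  -0.12] F [-0.5  0.4 -3.4] w 58.0 j6 -2.35 t 27.45
```

View pics/w10.png

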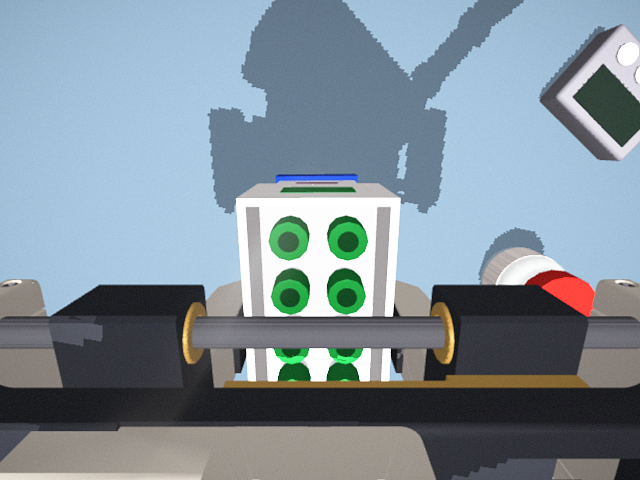

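```bash
python3 -c "
from h import *
P=campose('wrist');o=get_obs();A=R.from_euler('xyz',o['tcp_rot'])
p=plane(P,[[237,197],[400,197]],o['tool_pos'][2]+35.1);print(A.inv().apply(p-o['tool_pos']))
to(609.6,-298.3,95,-168)
"
```

```text
[[ 54.52561531 -28.91029213 -34.8935574 ]
 [ 54.46205442  28.98542313 -34.59671394]]
pos [ 601.5 -298.7  136.4] rot [ 179.7   -0.4 -168.5] | d world [  8.1   0.4 -41.4] | now-axes [-0.41 -0.07  2.06] | end-axes [-0.4  -0.06  2.07] | turn [ 0.07 -0.09 -0.12] F [-0.5  1.3 -3.5] w 57.9 j6 -2.35 t 27.5
```

Grasp offset is about 0. Lower to just above contact.

Emit:
step_arm(moves=[-0.3,-0.05,0.5,0.06,-0.09,-0.1,1,-0.05,0,0.5,0,0,0,1,0,0,0.5,0,0,0,1,0,0,0.4,0,0,0,1,0,0,0,0,0,0,1])

```text
time: 27.92
tool_pos: [608.3, -295.8, 96.5]
tcp_rot: [3.14, 0.001, -2.931]
contact_force: [-0.2, 0.3, -2.6]
grip_width: 58.0
```

```bash
python3 -c "
from h import *
to(609.6,-298.3,77,-168)"
```

```text
pos [ 608.3 -295.8   96.5] rot [ 179.9    0.  -167.9] | d world [  1.3  -2.5 -19.5] | now-axes [-0.04 -0.14  0.97] | end-axes [-0.04 -0.14  0.97] | turn [0.02 0.01 0.02] F [-0.2  0.3 -2.6] w 58.0 j6 -2.35 t 27.9167
```

Emit:
step_arm(moves=[-0.02,-0.14,0.3,0,0,0,1,0,0,0.25,0,0,0,1,0,0,0.1,0,0,0,1,0,0,0,0,0,0,1])

```text
time: 28.25
tool_pos: [609.6, -297.5, 82.5]
tcp_rot: [3.141, 0.001, -2.929]
contact_force: [-0.3, 0.7, -2.6]
grip_width: 57.7
```

```bash
python3 -c "
from h import *
to(609.6,-298.3,77,-168)"
```

```text
pos [ 609.6 -297.5   82.5] rot [ 179.9    0.  -167.8] | d world [-0.  -0.8 -5.5] | now-axes [ 0.01 -0.04  0.27] | end-axes [ 0.01 -0.04  0.27] | turn [0.01 0.01 0.04] F [-0.3  0.7 -2.6] w 57.7 j6 -2.35 t 28.25
```

Emit:
step_arm(moves=[0,-0.04,0.2,0,0,0,1,0,0,0.1,0,0,0,1,0,0,0.06,0,0,0,1])

```text
time: 28.5
tool_pos: [610.4, -298.7, 77.0]
tcp_rot: [-3.141, 0.003, -2.929]
contact_force: [-5.0, 2.2, 11.5]
grip_width: 57.6
```

Emit:
step_arm(moves=[0,0,0.12,0,0,0,1,0,0,0.05,0,0,0,1])

```text
time: 28.67
tool_pos: [610.9, -299.1, 77.3]
tcp_rot: [-3.139, 0.005, -2.93]
contact_force: [-0.2, 0.5, -2.6]
grip_width: 57.6
```

Emit:
step_arm(moves=[0,0,0,0,0,0,-1,0,0,0,0,0,0,-1,0,0,0,0,0,0,-1,0,0,0,0,0,0,-1,0,0,0,0,0,0,-1,0,0,0,0,0,0,-1])

```text
time: 29.17
tool_pos: [612.3, -300.1, 79.0]
tcp_rot: [-3.136, 0.009, -2.93]
contact_force: [0.3, 0.4, -0.2]
grip_width: 90.2
```

Emit:
step_arm(moves=[0,0,-0.5,0,0,0,-1,0,0,-1,0,0,0,-1,0,0,-1,0,0,0,-1,0,0,-1,0,0,0,-1,0,0,-1,0,0,0,-1,0,0,-1,0,0,0,-1,0,0,0,0,0,0,-1])

```text
time: 29.75
tool_pos: [610.6, -299.2, 195.6]
tcp_rot: [-3.138, 0.006, -2.93]
contact_force: [0.4, 1.1, 0.8]
grip_width: 91.9
```

```bash
python3 -c "
from h import *
to(442,105,230,-151.6);P=campose('wrist');im=capture('wrist');save(im,'w11')
print(caps(im,P,'green',(250,182,400,316),102))
im=capture('scene');save(im,'s11',(130,290,330,480),3)"
```

```text
pos [ 610.6 -299.2  195.6] rot [-179.8    0.4 -167.9] | d world [-168.6  404.2   34.4] | now-axes [ 3.98 21.52 -1.83] | end-axes [-2.2  21.79 -1.72] | turn [-0.07  0.08 -4.07] F [0.4 1.1 0.8] w 91.9 j6 -2.35 t 29.75
(array([ 610.6, -299.2,   87.6,   38.4,   12.2]), 8)
```

View pics/w11.png

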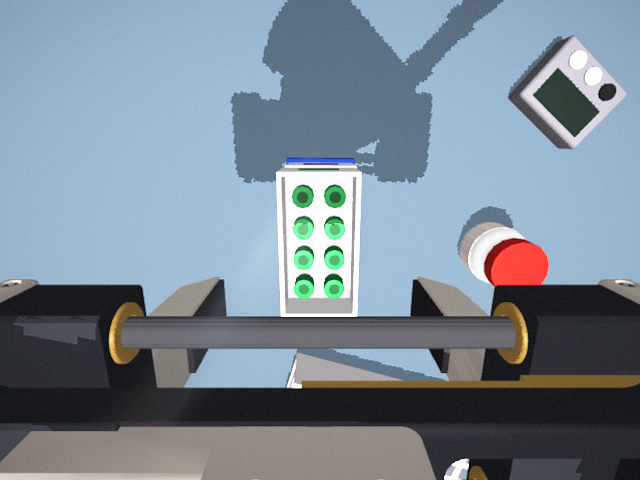

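View pics/s11.png

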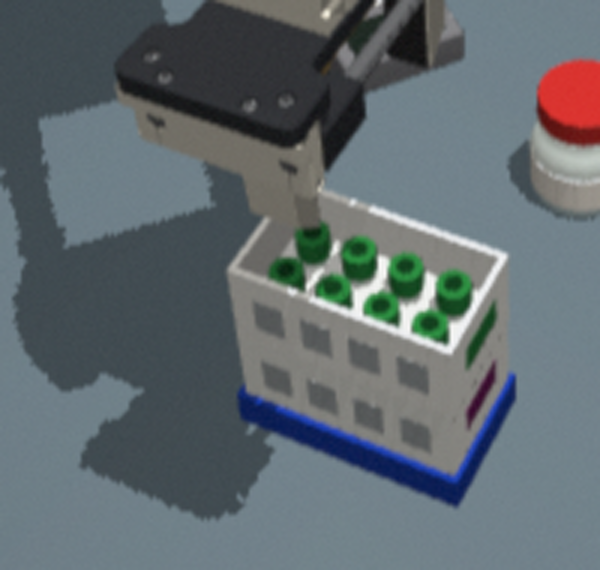

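Emit:
step_arm(moves=[0.18,0.95,-0.3,0,0,0,-1,0.18,1,-0.3,0,0,0,-1,0.18,1,-0.2,0,0,0,-1,0.18,1,-0.2,0,0,0,-1,0.18,1,-0.1,0,0,0,-1,0.18,1,-0.1,0,0,0,-1,0.18,1,-0.1,0,0,0,-1,0.18,1,-0.1,0,0,0,-1])

```text
time: 30.52
tool_pos: [539.9, -144.4, 207.2]
tcp_rot: [3.128, -0.015, -2.936]
contact_force: [0.1, -0.1, -0.1]
grip_width: 92.1
```

Emit:
step_arm(moves=[0.18,1,-0.1,0,0,0,-1,0.18,1,-0.1,0,0,0,-1,0.18,1,-0.1,0,0,0,-1,0.18,1,-0.1,0,0,0,-1,0.18,1,-0.1,0,0,0,-1,0.18,1,-0.1,0,0,0,-1,0.18,1,-0.1,0,0,0,-1,0.18,1,-0.1,0,0,0,-1])

```text
time: 31.18
tool_pos: [468.8, 15.0, 216.3]
tcp_rot: [3.117, -0.036, -2.936]
contact_force: [0.7, -0.0, 0.2]
grip_width: 92.3
```

```bash
python3 -c "
from h import *
to(442,105,160,-151.6)"
```

```text
pos [468.8  15.  216.3] rot [ 178.6   -2.1 -168.2] | d world [-26.8  90.  -56.3] | now-axes [0.29 4.61 2.94] | end-axes [-0.96  4.6   2.82] | turn [ 0.42 -0.46 -4.16] F [ 0.7 -0.   0.2] w 92.3 j6 -1.92 t 31.1833
```

Emit:
step_arm(moves=[0,0,0,0.1,-0.12,-0.85,-1,0,0,0,0.1,-0.12,-0.85,-1,0,0,0,0.1,-0.12,-0.85,-1,0,0,0,0.1,-0.12,-0.85,-1,0,0,0,0,0,-0.85,-1,0,0,0,0,0,0,-1])

```text
time: 31.68
tool_pos: [461.8, 20.5, 209.6]
tcp_rot: [3.132, -0.01, -2.62]
contact_force: [0.4, -0.1, 0.9]
grip_width: 91.6
```

```bash
python3 -c "
from h import *
to(442,105,140,-151.6)"
```

```text
pos [461.8  20.5 209.6] rot [ 179.4   -0.6 -150.1] | d world [-19.8  84.5 -69.6] | now-axes [-1.28  4.12  3.51] | end-axes [-1.14  4.19  3.48] | turn [ 0.14 -0.14  0.37] F [ 0.4 -0.1  0.9] w 91.6 j6 -2.22 t 31.6833
```

Emit:
step_arm(moves=[-0.2,0.85,0.6,0.14,-0.14,0.35,-1,-0.2,0.85,0.6,0,0,0,-1,-0.2,0.85,0.6,0,0,0,-1,-0.2,0.85,0.6,0,0,0,-1,-0.2,0.85,0.6,0,0,0,-1,0,0,0,0,0,0,-1])

```text
time: 32.18
tool_pos: [434.8, 106.3, 142.8]
tcp_rot: [3.139, -0.008, -2.662]
contact_force: [-1.2, -0.7, -0.3]
grip_width: 91.9
```

```bash
python3 -c "
from h import *
to(442,105,17,-151.6);P=campose('wrist');im=capture('wrist');save(im,'w12')
hsv=cv2.cvtColor(im,cv2.COLOR_RGB2HSV)
roi=np.zeros(im.shape[:2],np.uint8);roi[120:312,235:405]=255
b=cv2.inRange(hsv,(0,0,0),(180,255,60))&roi
w=cv2.inRange(hsv,(0,0,170),(180,60,255))&roi
u=cv2.morphologyEx(b|w,cv2.MORPH_OPEN,np.ones((5,5)))
print('plate z15',rect(plane(P,np.argwhere(u)[:,::-1],15)[:,:2]))
print('bar z45',rect(plane(P,np.argwhere(b)[:,::-1],45)[:,:2]))
"
```

```text
pos [434.8 106.3 142.8] rot [ 179.9   -0.4 -152.5] | d world [   7.2   -1.3 -125.8] | now-axes [-0.34 -0.24  6.29] | end-axes [-0.28 -0.23  6.29] | turn [ 0.04 -0.11 -0.23] F [-1.2 -0.7 -0.3] w 91.9 j6 -1.98 t 32.1833
plate z15 [452.3  86.8 112.1  99.1  28.7]
bar z45 [439.7 103.7  71.8  12.5  27.6]
```

View pics/w12.png

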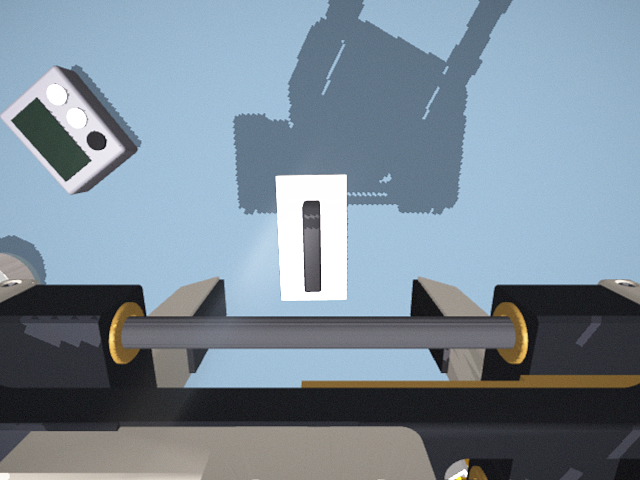

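```bash
python3 -c "
from h import *
o=get_obs(); o['tool_pos']=np.array([434.8,106.3,142.8]);o['tcp_rot']=np.array([3.139,-.008,-2.662])
P=campose('wrist',o)
print(rect(plane(P,[[276,176],[347,174],[348,299],[281,300]],15)[:,:2]))
print(rect(plane(P,[[303,202],[320,202],[321,290],[305,290]],45)[:,:2]))
to(441,105,20,-151.8)"
```

```text
[441.  105.4 109.9  59.9  28.3]
[439.4 104.   70.3  12.7  28.1]
pos [435.7 105.4 143.7] rot [ 179.9   -0.4 -152.5] | d world [   5.3   -0.4 -123.7] | now-axes [-0.27 -0.15  6.19] | end-axes [-0.22 -0.14  6.19] | turn [ 0.02 -0.1  -0.17] F [-0.4  0.  -1.2] w 91.9 j6 -1.98 t 32.2333
```

Emit:
step_arm(moves=[0,0,0.7,0.02,-0.1,-0.17,-1,0,0,0.7,0,0,0,-1,0,0,0.7,0,0,0,-1,0,0,0.7,0,0,0,-1,0,0,0.7,0,0,0,-1,0,0,0.7,0,0,0,-1,0,0,0.3,0,0,0,-1,0,0,0,0,0,0,-1])

```text
time: 32.9
tool_pos: [440.8, 99.7, 52.8]
tcp_rot: [-3.137, 0.005, -2.658]
contact_force: [-1.0, -0.1, 0.7]
grip_width: 92.5
```

```bash
python3 -c "
from h import *
to(440.5,104.8,20,-151.8)"
```

```text
pos [440.8  99.7  52.8] rot [-179.7    0.3 -152.3] | d world [ -0.3   5.1 -32.8] | now-axes [-0.1   0.24  1.64] | end-axes [-0.11  0.23  1.64] | turn [-0.07  0.07 -0.13] F [-1.  -0.1  0.7] w 92.5 j6 -2.0 t 32.9
```

Emit:
step_arm(moves=[-0.1,0.24,0.4,-0.07,0.07,-0.13,-1,0,0,0.5,0,0,0,-1,0,0,0.4,0,0,0,-1,0,0,0,0,0,0,-1,0,0,0,0,0,0,-1])

```text
time: 33.32
tool_pos: [443.1, 104.6, 27.3]
tcp_rot: [-3.14, 0.003, -2.651]
contact_force: [-0.2, -0.4, -0.3]
grip_width: 92.0
```

```bash
python3 -c "
from h import *
to(440.5,104.8,20,-151.8)"
```

```text
pos [443.1 104.6  27.3] rot [-179.9    0.2 -151.9] | d world [-2.6  0.2 -7.3] | now-axes [0.11 0.07 0.37] | end-axes [0.11 0.07 0.37] | turn [-0.02  0.05 -0.02] F [-0.2 -0.4 -0.3] w 92.0 j6 -2.0 t 33.3167
```

Emit:
step_arm(moves=[0.11,0.07,0.25,0,0.05,0,-1,0,0,0.12,0,0,0,-1,0,0,0,0,0,0,-1])

```text
time: 33.57
tool_pos: [441.1, 105.0, 20.3]
tcp_rot: [-3.14, 0.001, -2.65]
contact_force: [-0.1, -0.1, 0.2]
grip_width: 91.7
```

```bash
python3 -c "
from h import *
to(440.5,104.8,20,-151.8)"
```

```text
pos [441.1 105.   20.3] rot [-1.799e+02  1.000e-01 -1.518e+02] | d world [-0.6 -0.2 -0.3] | now-axes [0.03 0.   0.01] | end-axes [0.03 0.   0.01] | turn [-0.03  0.02 -0.01] F [-0.1 -0.1  0.2] w 91.7 j6 -2.0 t 33.5667
```

Emit:
step_arm(moves=[0,0,0,0,0,0,1,0,0,0,0,0,0,1,0,0,0,0,0,0,1,0,0,0,0,0,0,1,0,0,0,0,0,0,1,0,0,0,0,0,0,1,0,0,0,0,0,0,1,0,0,0,0,0,0,1])

```text
time: 34.23
tool_pos: [441.6, 105.1, 21.1]
tcp_rot: [-3.139, 0.003, -2.65]
contact_force: [-0.3, -0.3, -0.1]
grip_width: 43.1
```

Emit:
step_arm(moves=[0,0,0,0,0,0,1,0,0,0,0,0,0,1,0,0,0,0,0,0,1,0,0,0,0,0,0,1,0,0,0,0,0,0,1])

```text
time: 34.65
tool_pos: [441.6, 105.1, 21.1]
tcp_rot: [-3.139, 0.003, -2.65]
contact_force: [-0.1, -0.5, 0.8]
grip_width: 13.8
```

```bash
python3 -c "
from h import *
to(440.5,104.8,20,-151.8)"
```

```text
pos [441.6 105.1  21.1] rot [-179.9    0.2 -151.8] | d world [-1.1 -0.3 -1.1] | now-axes [0.06 0.01 0.06] | end-axes [0.06 0.01 0.06] | turn [-0.04  0.04 -0.01] F [-0.1 -0.5  0.8] w 13.8 j6 -2.0 t 34.65
```

Emit:
step_arm(moves=[0,0,-0.5,0,0,0,1,0,0,-1,0,0,0,1,0,0,-1,0,0,0,1,0,0,-1,0,0,0,1,0,0,-1,0,0,0,1,0,0,-1,0,0,0,1,0,0,-1,0,0,0,1,0,0,-1,0,0,0,1])

```text
time: 35.32
tool_pos: [436.6, 104.8, 172.2]
tcp_rot: [3.138, -0.011, -2.65]
contact_force: [1.1, -0.0, -0.3]
grip_width: 13.8
```

Emit:
step_arm(moves=[0,0,-1,0,0,0.8,1,0,0,-1,0,0,0.8,1,0,0,0,0,0,0.8,1,0,0,0,0,0,0.8,1,0,0,0,0,0,0.8,1,0,0,0,0,0,0,1])

```text
time: 35.82
tool_pos: [437.9, 105.1, 219.0]
tcp_rot: [-3.141, -0.004, -2.942]
contact_force: [-0.3, 0.1, -1.1]
grip_width: 14.0
```

```bash
python3 -c "
from h import *
to(611.2,-299.2,200,-167.8);save(capture('wrist'),'w13')"
```

```text
pos [437.9 105.1 219. ] rot [-180.    -0.2 -168.6] | d world [ 173.3 -404.3  -19. ] | now-axes [ -4.5  -21.53   0.95] | end-axes [ -4.2  -21.59   0.95] | turn [-0.01 -0.05 -0.2 ] F [-0.3  0.1 -1.1] w 14.0 j6 -1.7 t 35.8167
```

View pics/w13.png

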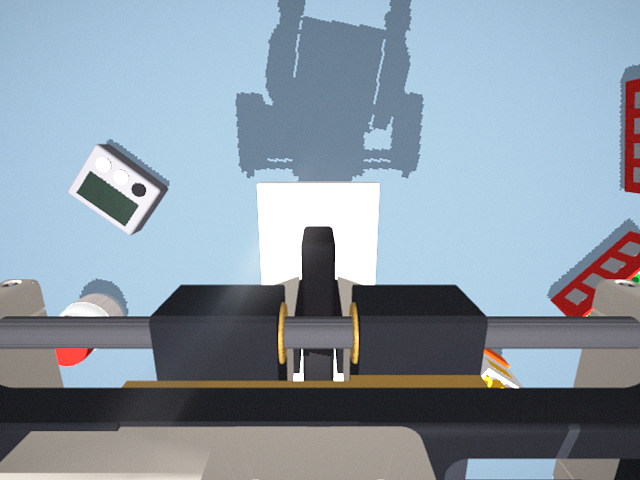

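```bash
python3 -c "
from h import *
P=campose('wrist');o=get_obs();A=R.from_euler('xyz',o['tcp_rot'])
p=plane(P,[[258,183],[380,183]],o['tool_pos'][2]-6.1);print(A.inv().apply(p-o['tool_pos']))"
```

```text
[[ 55.04246476 -28.23459837   6.33350243]
 [ 55.02866852  28.90003958   6.2968643 ]]
```

Emit:
step_arm(moves=[-0.2,-0.6,-0.1,0,0,0,1,-0.2,-1,-0.1,0,0,0,1,-0.2,-1,-0.1,0,0,0,1,-0.2,-1,-0.1,0,0,0,1,-0.2,-1,-0.1,0,0,0,1,-0.2,-1,-0.1,0,0,0,1,-0.2,-1,-0.1,0,0,0,1,-0.2,-1,-0.1,0,0,0,1])

```text
time: 36.53
tool_pos: [499.8, -39.0, 232.1]
tcp_rot: [3.138, -0.011, -2.916]
contact_force: [0.7, -0.7, -1.0]
grip_width: 14.1
```

Emit:
step_arm(moves=[-0.2,-1,-0.1,0,-0.03,0,1,-0.2,-1,-0.1,0,-0.03,0,1,-0.2,-1,-0.1,0,-0.03,0,1,-0.2,-1,-0.1,0,-0.03,0,1,-0.2,-1,-0.1,0,-0.03,0,1,-0.2,-1,-0.1,0,-0.03,0,1,-0.2,-1,-0.1,0,-0.03,0,1,-0.2,-1,-0.1,0,-0.03,0,1])

```text
time: 37.2
tool_pos: [568.7, -194.9, 243.3]
tcp_rot: [3.133, -0.001, -2.899]
contact_force: [0.6, -0.0, -1.1]
grip_width: 13.9
```

```bash
python3 -c "
from h import *
to(611.2,-299.2,190,-167.8)"
```

```text
pos [ 568.7 -194.9  243.3] rot [ 1.795e+02 -1.000e-01 -1.661e+02] | d world [  42.5 -104.3  -53.3] | now-axes [-0.81 -5.6   2.61] | end-axes [-0.97 -5.55  2.66] | turn [ 0.13 -0.02  0.43] F [ 0.6 -0.  -1.1] w 13.9 j6 -2.28 t 37.2
```

Emit:
step_arm(moves=[-0.15,-0.95,0.5,0.13,0,0.4,1,-0.15,-0.95,0.5,0,0,0,1,-0.15,-0.95,0.5,0,0,0,1,-0.15,-0.95,0.5,0,0,0,1,-0.15,-0.95,0.5,0,0,0,1,-0.1,-0.4,0.4,0,0,0,1,0,0,0,0,0,0,1])

```text
time: 37.78
tool_pos: [609.3, -299.7, 178.1]
tcp_rot: [3.139, -0.005, -2.917]
contact_force: [-0.2, -0.5, -1.5]
grip_width: 14.2
```

```bash
python3 -c "
from h import *
to(610.6,-299.2,145,-167.8)"
```

```text
pos [ 609.3 -299.7  178.1] rot [ 179.8   -0.3 -167.2] | d world [  1.3   0.5 -33.1] | now-axes [-0.08  0.01  1.65] | end-axes [-0.07  0.01  1.65] | turn [ 0.04 -0.08  0.16] F [-0.2 -0.5 -1.5] w 14.2 j6 -2.36 t 37.7833
```

Emit:
step_arm(moves=[0,0,0.4,0.03,-0.07,0.15,1,0,0,0.5,0,0,0,1,0,0,0.5,0,0,0,1,0,0,0.3,0,0,0,1,0,0,0,0,0,0,1])

```text
time: 38.2
tool_pos: [608.4, -296.4, 141.3]
tcp_rot: [3.138, -0.002, -2.923]
contact_force: [-0.1, -0.4, -1.3]
grip_width: 14.2
```

```bash
python3 -c "
from h import *
to(610.6,-299.2,127,-167.8);save(capture('wrist'),'w14')"
```

```text
pos [ 608.4 -296.4  141.3] rot [ 1.798e+02 -1.000e-01 -1.675e+02] | d world [  2.2  -2.8 -14.3] | now-axes [-0.08 -0.16  0.71] | end-axes [-0.08 -0.16  0.71] | turn [ 0.05 -0.03  0.08] F [-0.1 -0.4 -1.3] w 14.2 j6 -2.36 t 38.2
```

View pics/w14.png

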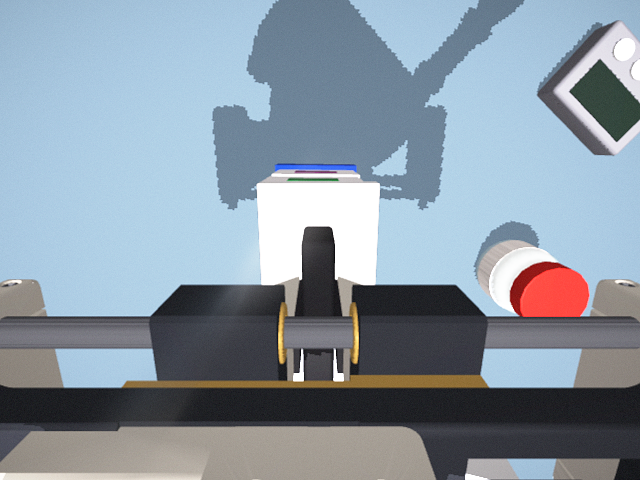

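Emit:
step_arm(moves=[-0.05,-0.16,0.15,0.04,-0.03,0.08,1,0,0,0.15,0,0,0,1,0,0,0,0,0,0,1])

```text
time: 38.5
tool_pos: [611.2, -299.1, 137.0]
tcp_rot: [-3.14, 0.002, -2.928]
contact_force: [-0.2, -0.3, -0.9]
grip_width: 14.1
```

```bash
python3 -c "
from h import *
to(610.6,-299.2,127,-167.8)"
```

```text
pos [ 611.2 -299.1  137. ] rot [-1.799e+02  1.000e-01 -1.678e+02] | d world [ -0.6  -0.1 -10. ] | now-axes [0.03 0.   0.5 ] | end-axes [0.03 0.   0.5 ] | turn [-0.02  0.03  0.01] F [-0.2 -0.3 -0.9] w 14.1 j6 -2.35 t 38.5
```

Emit:
step_arm(moves=[0.03,0,0.2,0,0.02,0,1,0,0,0.2,0,0,0,1,0,0,0.1,0,0,0,1])

```text
time: 38.75
tool_pos: [611.2, -299.7, 127.7]
tcp_rot: [-3.138, 0.003, -2.928]
contact_force: [0.7, 0.9, -0.8]
grip_width: 13.7
```

```bash
python3 -c "
from h import *
to(610.6,-299.2,127,-167.8)"
```

```text
pos [ 611.2 -299.7  127.7] rot [-179.8    0.2 -167.7] | d world [-0.6  0.5 -0.7] | now-axes [0.03 0.03 0.03] | end-axes [0.03 0.03 0.03] | turn [-0.05  0.04  0.01] F [ 0.7  0.9 -0.8] w 13.7 j6 -2.35 t 38.75
```

Emit:
step_arm(moves=[0.02,0.02,0.12,0,0.03,0,1,0,0,0.08,0,0,0,1])

```text
time: 38.92
tool_pos: [611.5, -300.0, 127.2]
tcp_rot: [-3.135, 0.004, -2.928]
contact_force: [-3.8, 2.0, 7.5]
grip_width: 13.8
```

The lid touched down at the predicted height of 127.1, with 7.5 N. Releasing.

Emit:
step_arm(moves=[0,0,0,0,0,0,-1,0,0,0,0,0,0,-1,0,0,0,0,0,0,-1,0,0,0,0,0,0,-1,0,0,0,0,0,0,-1,0,0,0,0,0,0,-1,0,0,0,0,0,0,-1,0,0,0,0,0,0,-1])

```text
time: 39.58
tool_pos: [611.7, -300.3, 127.5]
tcp_rot: [-3.134, 0.004, -2.928]
contact_force: [0.3, -0.7, -0.0]
grip_width: 62.8
```

Emit:
step_arm(moves=[0,0,-0.5,0,0,0,-1,0,0,-1,0,0,0,-1,0,0,-1,0,0,0,-1,0,0,-1,0,0,0,-1,0,0,-1,0,0,0,-1,0,0,-1,0,0,0,-1,0,0,0,0,0,0,-1])

```text
time: 40.17
tool_pos: [610.4, -299.1, 244.5]
tcp_rot: [-3.136, 0.002, -2.928]
contact_force: [0.3, 0.1, 0.5]
grip_width: 91.7
```

```bash
python3 -c "
from h import *
to(610,-299,240,-168);P=campose('wrist');im=capture('wrist');save(im,'w15')
im=capture('scene');save(im,'s15');save(capture('side'),'d15',(320,280,640,480),2.4)"
```

```text
pos [ 610.4 -299.1  244.5] rot [-1.797e+02  1.000e-01 -1.678e+02] | d world [-0.4  0.1 -4.5] | now-axes [0.02 0.01 0.22] | end-axes [0.02 0.01 0.22] | turn [-0.08  0.03  0.06] F [0.3 0.1 0.5] w 91.7 j6 -2.35 t 40.1667
```

View pics/w15.png

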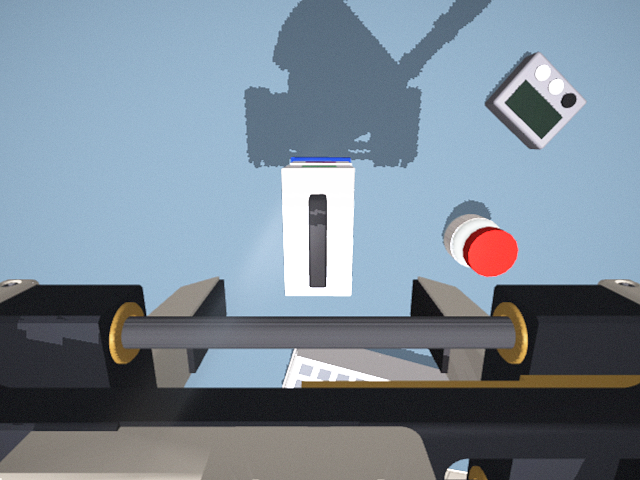

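View pics/s15.png

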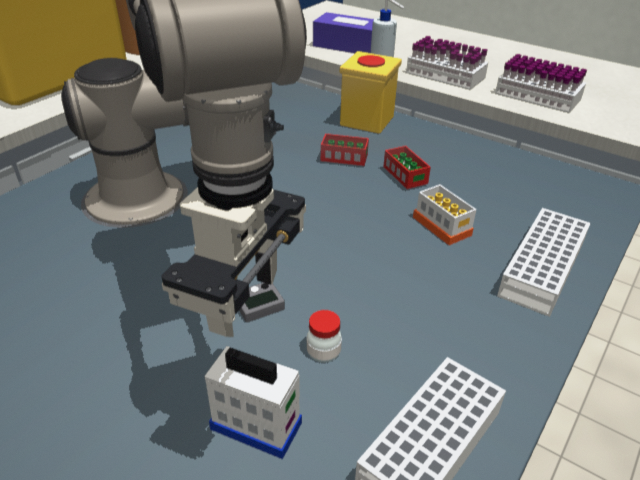

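View pics/d15.png

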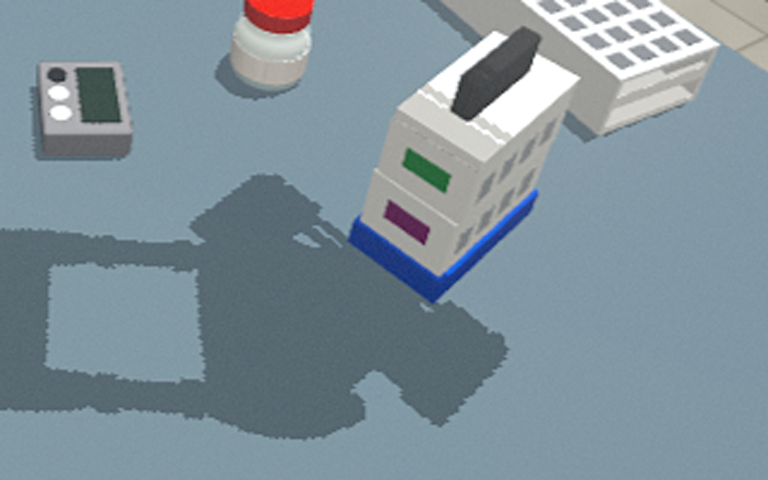

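```bash
python3 -c "
from h import *
P=campose('wrist')
print(rect(plane(P,[[282,168],[354,168],[352,296],[285,295]],121)[:,:2]))
print(get_obs()['contact_force'])
print(close_job())"
```

```text
[ 607.4 -297.9  107.8   57.5   12.2]
[-0.03649925  0.15288989 -0.80863233]
the job is handed in; nothing more can be done
None
```

All four pieces are placed and released, and I handed the job in at about 40 s of the 125 s allowed. `close_job()` gives no verdict, so the results below are my own camera and height checks.

| Piece | Measured centre (x, y mm), yaw | Seat beneath it | Offset | Height check |
|---|---|---|---|---|
| Yellow tray on orange base | (610.7, 312.4), -22.4° | (607.4, 310.6), -22.4° | about 4 mm | scene picture shows it flush |
| Purple tray on blue base | (609.6, -298.3), 12.0° | (609.2, -297.6), 12.1° | about 1 mm | touched down at 29.1 mm (29.2 expected) |
| Green tray on purple tray | (610.6, -299.2), 12.2° | purple tray | about 1.5 mm | touched down at 77.0 mm (76.9 expected) |
| Lid on green tray | (607.4, -297.9), 12.2° | green tray | about 3.5 mm | touched down at 127.2 mm (127.1 expected) |

- **Lid offset:** this reading is coarse. I picked the corners by hand and the plate came out about 2 mm short. The tool was within 1.5 mm of the green tray's centre when I let go.
- **Yellow tray:** it was lowered with about 1–2 mm more downward travel than predicted, ending with an 11 N push, so I checked it only by picture. I didn't measure it again at the end, but the final scene picture shows it still in place.
- **Other objects:** the jar, the timer and the red look-alikes were not touched and look unmoved in the last pictures.
- **Gripper:** at hand-in it was open and about 100 mm above the lid, with no contact force.

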